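Fill the vase with marbles and nest the dishes

ROBOT

A 6-joint arm with a two-finger parallel gripper is mounted at the origin on the work surface. World frame = base frame: x ahead of the robot, y to its left, z up, the work surface at z = 0. Lengths are in m, angles in rad, forces in N, time in s.
With the tool pointing down it reaches from about 0.275 to 0.725 m from the base axis. Payload 5.6 kg.
Tool frame: the origin (TCP) lies on the front face of the gripper's body, between the roots of the fingers; the fingertips stand 73 mm ahead of it and the grasp point (between the pads) lies 54 mm ahead of it; x points along the fingers, y is the direction in which the jaws open and shut, and the axes are right-handed (so a half turn about x gives the same grasp; the last joint's range is limited). The gripper opens to 85 mm and grips with 20 to 120 N. Pads are 22 mm wide; open, the fingers measure 114 mm over their backs; the gripper's body (76 mm by 85 mm) begins 54 mm behind the grasp point. The pads swing forward as they close: fully open they stand 13 mm farther back than shut.
Start: joints at [-1.021, 0.255, 0.108, 0, -1.424, -0.285], TCP at [0.144, -0.531, 0.304] pointing down, gripper open.
Joint ranges: [-2.95, 2.95], [-1.21, 1.97], [-1.09, 1.5], [-2.87, 1.71], [-2.94, -0.07], [-3.05, 3.05]. Speed limits (rad/s): [2.57, 2.57, 3.14, 3.14, 3.14, 3.14].

INTERFACE

Orientations are given as a unit quaternion [x, y, z, w].
In Python, from bench import get_obs, read_camera, camera_info, job_done gives the robot as it stands.
- The arm moves only by the shell command python3 -m handwheel 'ROWS'. ROWS is a JSON object of lists of equal length, an entry for each row: "slide": the shift along the tool's x, y, z in m, a list of three; "dr": the turn, a rotation vector about the tool's x, y, z in rad, a list of three; "gripper": the closure, from -1 (fully open) to 1 (shut), so that 0 is half open. In form: {"slide": [[dx, dy, dz], ...], "dr": [[rx, ry, rz], ...], "gripper": [gripper, ...]}. A call has 1 to 10 rows; each row shifts and turns the commanded pose from where the row before left it, along the tool's axes as they then stand; what a row does not reach is not made up. A row lasts 1/12 s, in which the tool goes at most 41.7 mm and 7.16 degrees, less where a joint would pass 70% of its speed; a pose out of reach is approached as far as the arm can. A call is refused whole if a number of a shift passes 0.0417 or a number of a turn 0.125, either way. A call with a gripper value outside its range is refused whole. The fingers move at their own pace and stop on an object; the grip force is fixed at half the most. Time passes only in rows, so rows that do not move let the fingers close. It gives the time, the measured TCP pose, the force and the opening at its end, in the units of the state.
- get_obs(): the state, without advancing time (a new reading comes with each control period).
- read_camera(name): name is "scene" or "top" or "wrist"; returns the picture (480x640x3 uint8, red, green, blue); there is no depth.
- camera_info(name): a dict with "fx", "fy", "cx", "cy" (pixels), "D" ([k1, k2, p1, p2, k3] as OpenCV has them; the pictures are not rectified), "camera_from_world" (4x4, takes a point from world to camera coordinates). Camera axes: x right, y down, z forward; pixel columns grow to the right and rows downward; lengths in m; the calibration is good to about 2 mm. A picture is of the moment at which its call begins: read the wrist's pose just before it. camera_info takes no time and is no camera call; for the wrist camera it gives the pose at the moment of the call.
- job_done(): hands the job in, once; it reports no verdict.
The state is a dict: "clock": time; "qpos": joint angles; "qd": joint speeds; "effort": joint torques, N m; "tcp_pos": TCP position; "tcp_rot": TCP orientation; "wrist_force": force on the tool from outside, world axes, zero at the start; "wrist_torque": the same for the moment, N m; "width": finger opening in m.
Only numpy, scipy, OpenCV 4.12 (cv2) and the standard library are available. Lean on these libraries where they do the work, as an engineer would, in place of code of your own. Each camera call takes 0.05 s, during which the arm holds its last target. There are 200 camera calls.

TASK

Pour the marbles from the blue and the orange dish through the green funnel, so that every marble ends up down in the glass vase. Nest all the dishes, those two once emptied and any yellow or grey one that is there, into the white dish on the cork mat, so that they make one upright stack standing on the mat. Leave the ribbon spool, the succulent and the green bottle where they are.

Things in the scene. Friction and masses are not known exactly. Their poses are not given: they have to be found in the camera images.
- vase: Narrow glass vase fixed in a terracotta saucer (radius 105, 14 high), a wide green funnel fixed in its mouth: one immovable piece. Tube: outer radius 29, inner 25, inner floor z 12, top z 122. Funnel: cone from the throat (inner radius 23, z 118) up to its rim (outer radius 74, z 170). Origin: centre of the underside, on the tube's axis, z up.
- funnel_mouth (a point): Centre of the funnel's mouth, on the vase's axis, level with the funnel's rim (170 mm above the bench).
- mat: Round cork mat, fixed flat on the bench, radius 100, 3 thick; origin at the centre of its underside.
- base_dish: White loose empty dish on the mat, bottom of the stack. Flared bowl 32 high, outer radius 20 at foot, 48 at rim; walls 4, floor 9 thick; 90 g. Straight flat handle along +x at the rim: 14 wide (y), 7 thick (z 25 to 32), from 44 to 96 out from the centre. Origin: centre of the underside; z up out of the mouth.
- full_1: Loose plastic dish, blue, 90 g. Shape, handle, origin and axes exactly as base_dish; the handle points along its own +x. A nested dish sits 9 mm above the one it stands in, with about 2 mm side play. Starts holding those of marbles 1 to 4 that are present (two or more).
- full_2: Loose plastic dish, orange, 90 g. Shape, handle, origin and axes exactly as base_dish; the handle points along its own +x. A nested dish sits 9 mm above the one it stands in, with about 2 mm side play. Starts holding those of marbles 5 to 8 that are present (two or more).
- empty_1: Loose plastic dish, yellow, 90 g, empty; may be absent. Shape, handle, origin and axes exactly as base_dish; the handle points along its own +x. A nested dish sits 9 mm above the one it stands in, with about 2 mm side play. 
- empty_2: Loose plastic dish, mid-grey, 90 g, empty; may be absent. Shape, handle, origin and axes exactly as base_dish; the handle points along its own +x. A nested dish sits 9 mm above the one it stands in, with about 2 mm side play. 
- marble_1: Green glass marble, a ball of diameter 20, 11 g, rolls freely; at the start in the blue dish; may be absent. Origin: its centre.
- marble_2: Blue marble, a ball of diameter 20, 11 g, rolls freely; at the start in the blue dish; may be absent. Origin: its centre.
- marble_3: Amber glass marble, a ball of diameter 20, 11 g, rolls freely; at the start in the blue dish; may be absent. Origin: its centre.
- marble_4: White marble, a ball of diameter 20, 11 g, rolls freely; at the start in the blue dish; may be absent. Origin: its centre.
- marble_5: Green glass marble, a ball of diameter 20, 11 g, rolls freely; at the start in the orange dish; may be absent. Origin: its centre.
- marble_6: Blue marble, a ball of diameter 20, 11 g, rolls freely; at the start in the orange dish; may be absent. Origin: its centre.
- marble_7: Amber glass marble, a ball of diameter 20, 11 g, rolls freely; at the start in the orange dish; may be absent. Origin: its centre.
- marble_8: White marble, a ball of diameter 20, 11 g, rolls freely; at the start in the orange dish; may be absent. Origin: its centre.
- ribbon_spool: Bystander: spool of red ribbon with white flanges lying flat, radius 45, 28 high, loose; origin under its centre.
- succulent: Bystander: small succulent in a terracotta pot, radius 40, leaves up to about 90 high, loose; origin under its centre.
- mist_bottle: Bystander: green bottle with black cap, radius 32, 170 high, loose; origin under its centre.

How it is judged:
On the way, in this order (a step that is already met when the one before it is completed fails the run):
1. a dish that held marbles is tipped over the funnel (((angle between full_1's own z axis and vertical above 0.6 rad and horizontal distance between full_1 and vase below 0.15 m and height (world z) of full_1 above 0.12 m) or (angle between full_2's own z axis and vertical above 0.6 rad and horizontal distance between full_2 and vase below 0.15 m and height (world z) of full_2 above 0.12 m))), for 0.1 s.
2. every marble is down in the vase (horizontal distance between each of marble_1, marble_2, marble_3, marble_4, marble_5, marble_6, marble_7, marble_8 and vase below 0.03 m and height (world z) of each of marble_1, marble_2, marble_3, marble_4, marble_5, marble_6, marble_7, marble_8 below 0.122 m), for 0.2 s.
At the end, for the whole second after the job is handed in: Every marble present is in the vase's tube (under 30 mm from its axis, below 122 mm). The white dish stands within 80 mm of the mat's centre; every other dish present is nested in it (centre within 16 mm, 5 to 43 mm above), all upright within 0.12 rad and at rest (all of step 2 and horizontal distance between base_dish and mat below 0.08 m and angle between each of base_dish, full_1, full_2, empty_1, empty_2's own z axis and vertical below 0.12 rad and height (world z) of base_dish below 0.012 m and linear speed of each of base_dish, full_1, full_2, empty_1, empty_2 below 0.03 m/s and horizontal distance between each of full_1, full_2, empty_1, empty_2 and base_dish below 0.016 m and z of full_1 in the frame of base_dish between 0.005 and 0.043 m and z of full_2 in the frame of base_dish between 0.005 and 0.043 m and z of empty_1 in the frame of base_dish between 0.005 and 0.043 m and z of empty_2 in the frame of base_dish between 0.005 and 0.043 m); the robot touches nothing.
It fails at once if the ribbon spool is moved more than 3 cm or toppled (distance of ribbon_spool from where it was at the start of the episode above 0.03 m or angle between ribbon_spool's own z axis and vertical above 0.5 rad).
It fails at once if the succulent is moved more than 3 cm or toppled (distance of succulent from where it was at the start of the episode above 0.03 m or angle between succulent's own z axis and vertical above 0.5 rad).
It fails at once if the green bottle is moved more than 3 cm or toppled (distance of mist_bottle from where it was at the start of the episode above 0.03 m or angle between mist_bottle's own z axis and vertical above 0.5 rad).
Of empty_1, empty_2 only 1 to 2 are there at a start; the rules pass over those that are not, and their reading is None.
Of marble_1, marble_2, marble_3, marble_4, marble_5, marble_6, marble_7, marble_8 only 6 to 8 are there at a start; the rules pass over those that are not, and their reading is None.
At some moment in a run one of empty_1, empty_2, base_dish may be knocked a few centimetres aside while the robot is not near it.
It also fails if it takes over 210 s, if anything falls off the work surface, if the arm or the gripper's body presses on something with over 40 N, if the wrist force passes 120 N, or if a joint passes its speed limit or range.

## Working session

There is one attempt and no reset: what is moved stays moved. The work goes in short steps, Python scripts to look and compute and a shell command to move; the robot and the scene stay as the last step left them, time stands still between calls to the robot, and variables do not carry over. Pictures are saved under pics/ and viewed, about 12 in all and at most 16, crops included, and the job is handed in when it is done.

```bash
ls; mkdir -p pics; python3 - <<'E'
from bench import *
import cv2
print(get_obs())
for n in("scene","top"):
    cv2.imwrite(f"pics/{n}0.png",read_camera(n)[:,:,::-1])
for n in("scene","top","wrist"):print(n,camera_info(n))
E
```

```text
pics
{'clock': 0.0, 'qpos': array([-1.02139353e+00,  2.55733385e-01,  1.06973568e-01, -4.97768238e-04,
       -1.42386309e+00, -2.84609664e-01]), 'qd': array([ 0.00137544, -0.00144096,  0.0004537 ,  0.00032158,  0.00012959,
       -0.00162462]), 'effort': array([ 1.53852408e-03, -3.86631668e+01,  2.37941587e+01,  5.36516100e+00,
       -6.16461257e-03, -5.55774861e-06]), 'tcp_pos': array([ 0.14391703, -0.53046112,  0.30298705]), 'tcp_rot': array([-0.09265855,  0.70102396,  0.09398046,  0.70081914]), 'wrist_force': array([ 0.06680072, -0.15620374, -0.09909604]), 'wrist_torque': array([-0.0197197, -0.0484459, -0.0068427]), 'width': 0.08563666274368965}
scene {'fx': 467.78296446442624, 'fy': 467.78296446442624, 'cx': 316.57530290399507, 'cy': 238.00319618902765, 'D': array([-0.00293081,  0.        ,  0.        ,  0.        ,  0.        ]), 'camera_from_world': array([[ 0.45102167,  0.89243269, -0.01197309, -0.24009191],
       [ 0.74037814, -0.38159984, -0.55337308, -0.30695464],
       [-0.49841716,  0.24071864, -0.83284745,  1.29430967],
       [ 0.        ,  0.        ,  0.        , 
[... 219 characters left out ...]
ld': array([[-0.01975034, -0.99964946,  0.01763202,  0.00784347],
       [-0.99422232,  0.01777596, -0.10585838,  0.54703899],
       [ 0.10550785, -0.01962089, -0.99422488,  1.1615802 ],
       [ 0.        ,  0.        ,  0.        ,  1.        ]])}
wrist {'fx': 337.4808059474949, 'fy': 337.4808059474949, 'cx': 320.87031548574254, 'cy': 242.04480769252018, 'D': array([0.00777623, 0.        , 0.        , 0.        , 0.        ]), 'camera_from_world': array([[-0.26155683,  0.96518755,  0.00100863,  0.5493838 ],
       [ 0.93070258,  0.2519346 ,  0.26518232, -0.03401275],
       [ 0.25569657,  0.07029898, -0.96419776,  0.37719322],
       [ 0.        ,  0.        ,  0.        ,  1.        ]])}
```

View pics/top0.png

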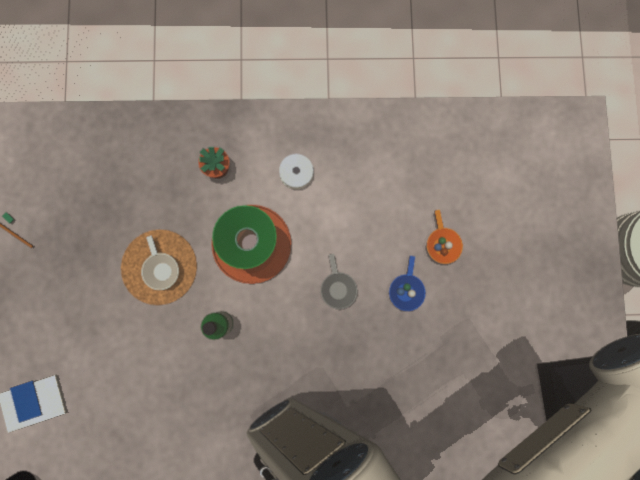

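View pics/scene0.png

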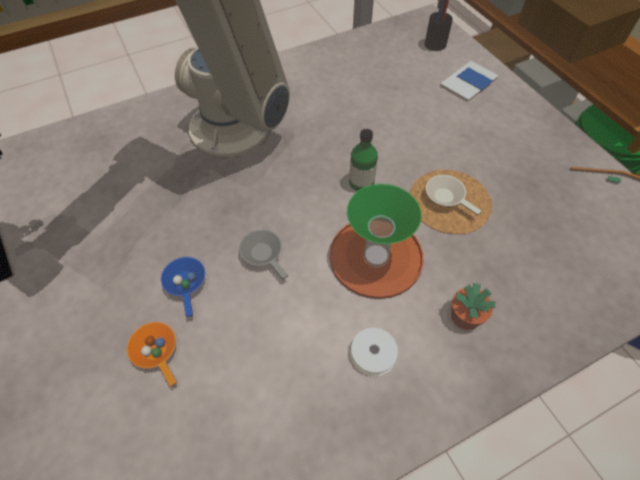

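The top view shows blue (407,292), orange (444,245), grey (339,290), white on the mat (160,271), the vase funnel at (247,240), the spool at (296,171), the succulent at (214,162) and the bottle at (215,325). There is no yellow dish. The scene view agrees, with 3 marbles in blue and 4 in orange by eye.

```bash
cat > h.py <<'E'
from bench import *
import cv2, numpy as np
from scipy.spatial.transform import Rotation as R
def ray(name,uv,z,info=None):
    c=info or camera_info(name); K=np.array([[c['fx'],0,c['cx']],[0,c['fy'],c['cy']],[0,0,1]])
    n=cv2.undistortPoints(np.array(uv,float).reshape(-1,1,2),K,c['D']).reshape(-1,2)
    T=c['camera_from_world']; r=T[:3,:3]; o=-r.T@T[:3,3]
    d=np.c_[n,np.ones(len(n))]@r
    return o+d*((z-o[2])/d[:,2])[:,None]
def hsvmask(im,lo,hi):
    return cv2.inRange(cv2.cvtColor(im,cv2.COLOR_RGB2HSV),np.array(lo),np.array(hi))
def dish(m,name='top',z=0.032,info=None,k=11,box=None):
    """mask -> rim centre, radius, handle azimuth (rad), handle tip dist"""
    if box: b=np.zeros_like(m); b[box[1]:box[3],box[0]:box[2]]=255; m=m&b
    cs,_=cv2.findContours(m,0,2); c=max(cs,key=cv2.contourArea)
    f=np.zeros_like(m); cv2.drawContours(f,[c],-1,255,-1)
    body=cv2.morphologyEx(f,cv2.MORPH_OPEN,cv2.getStructuringElement(cv2.MORPH_ELLIPSE,(k,k)))
    bc,_=cv2.findContours(body,0,2); b=max(bc,key=cv2.contourArea)
    P=ray(name,b.reshape(-1,2),z,info)
    A=np.c_[2*P[:,:2],np.ones(len(P))]; s=np.linalg.lstsq(A,(P[:,:2]**2).sum(1),rcond=None)[0]
    ctr=s[:2]; rad=np.sqrt(s[2]+ctr@ctr)
    Q=ray(name,c.reshape(-1,2),z,info)[:,:2]-ctr; d=np.hypot(*Q.T); far=Q[d>0.065]
    h=far.mean(0) if len(far) else np.array([np.nan]*2)
    return ctr.round(4),round(rad,4),round(float(np.arctan2(h[1],h[0])),3),d.max().round(3)
def move(grasp,az,tilt=0):
    """grasp point target, jaw axis perpendicular to azimuth az; tool down tilted. prints tool-frame slide/turn"""
    o=get_obs(); r=R.from_quat(o['tcp_rot']); M=r.as_matrix()
    best=None
    for s in(0,np.pi):
        a=az+s; y=np.array([-np.sin(a),np.cos(a),0]); x=np.array([0,0,-1.]); 
        T=np.c_[x,y,np.cross(x,y)]
        v=(r.inv()*R.from_matrix(T)).as_rotvec()
        if best is None or np.linalg.norm(v)<np.linalg.norm(best[0]): best=(v,T)
    v,T=best; tcp=np.array(grasp)-0.054*T[:,0]
    dl=M.T@(tcp-o['tcp_pos'])
    print('q',o['qpos'].round(2),'tcp',o['tcp_pos'].round(3),'slide',dl.round(4),'dr',v.round(3),'slide in goal axes',(T.T@(tcp-o['tcp_pos'])).round(4))
E
python3 - <<'E'
from h import *
im=read_camera('top')
print('blue',dish(hsvmask(im,(105,120,60),(125,255,255)),box=(370,240,440,320)))
print('orange',dish(hsvmask(im,(5,150,120),(20,255,255)),box=(410,200,480,280)))
hs=cv2.cvtColor(im,cv2.COLOR_RGB2HSV)
for p in[(339,275),(330,290),(339,290),(300,290),(150,280),(130,270),(160,271),(247,215),(335,265)]:print(p,hs[p[1],p[0]],im[p[1],p[0]])
m=hsvmask(im,(60,100,40),(90,255,255)); b=np.zeros_like(m);b[190:285,200:290]=255;m&=b
c=max(cv2.findContours(m,0,2)[0],key=cv2.contourArea);(u,v),r=cv2.minEnclosingCircle(c);print('funnel px',u,v,r)
P=ray('top',c.reshape(-1,2),0.17);print('funnel',ray('top',[(u,v)],.17),np.ptp(P,0))
for n,p,z in(('spool',(296,171),.028),('succ',(214,162),.07),('bottle',(210,327),.17),('mat',(159,267),.003),('white',(160,271),.032),('grey',(339,290),.032)):print(n,ray('top',[p],z))
E
```

```text
blue (array([ 0.4101, -0.2573]), np.float64(0.0443), -0.172, np.float64(0.094))
orange (array([ 0.5296, -0.3602]), np.float64(0.0452), 0.16, np.float64(0.094))
(339, 275) [23 24 96] [96 94 87]
(330, 290) [ 24  20 130] [130 128 120]
(339, 290) [ 20  23 135] [135 131 123]
(300, 290) [ 11  36 149] [149 136 128]
(150, 280) [ 19  42 151] [151 142 126]
(130, 270) [ 14 136 165] [165 119  77]
(160, 271) [ 39  10 186] [184 186 179]
(247, 215) [ 63 132  91] [44 91 48]
(335, 265) [ 21  18 139] [139 136 129]
funnel px 243.9918975830078 236.50108337402344 31.18911361694336
funnel [[0.54525655 0.14391556 0.17      ]] [0.14075511 0.1415912  0.        ]
spool [[0.73406435 0.02257057 0.028     ]]
succ [[0.74965099 0.23102802 0.07      ]]
bottle [[0.3426744  0.22095018 0.17      ]]
mat [[0.48834037 0.3869746  0.003     ]]
white [[0.47643765 0.37550314 0.032     ]]
grey [[ 0.41905049 -0.08240482  0.032     ]]
```

```bash
python3 -c "
from h import *
a=-.172;c=np.array([.4101,-.2573]);g=c+.075*np.array([np.cos(a),np.sin(a)]);print(g)
move([*g,.15],a)"
```

```text
[ 0.48399333 -0.27013649]
q [-1.02  0.26  0.11 -0.   -1.42 -0.28] tcp [ 0.144 -0.531  0.303] slide [0.0994 0.1622 0.3964] dr [ 0.437 -0.    -0.001] slide in goal axes [0.0992 0.3148 0.2905]
```

```bash
python3 -m handwheel '{"slide":[[0,0,0],[0,0,0],[0,0,0],[0,0,0]],"dr":[[0.109,0,0],[0.109,0,0],[0.109,0,0],[0.109,0,0]],"gripper":[-1,-1,-1,-1]}'
python3 -m handwheel '{"slide":[[0.004,0.0262,0.0242],[0.004,0.0262,0.0242],[0.004,0.0262,0.0242],[0.004,0.0262,0.0242],[0.004,0.0262,0.0242],[0.004,0.0262,0.0242],[0.004,0.0262,0.0242],[0.004,0.0262,0.0242],[0.004,0.0262,0.0242],[0.004,0.0262,0.0242]],"dr":[[0,0,0],[0,0,0],[0,0,0],[0,0,0],[0,0,0],[0,0,0],[0,0,0],[0,0,0],[0,0,0],[0,0,0]],"gripper":[-1,-1,-1,-1,-1,-1,-1,-1,-1,-1]}'
python3 -m handwheel '{"slide":[[0.01,0.0262,0.0242],[0.01,0.0262,0.0242],[0,0,0],[0,0,0]],"dr":[[0,0,0],[0,0,0],[0,0,0],[0,0,0]],"gripper":[-1,-1,-1,-1]}'
python3 - <<'E'
from h import *
a=-.172;c=np.array([.4101,-.2573]);g=c+.075*np.array([np.cos(a),np.sin(a)])
move([*g,.03],a)
cv2.imwrite('pics/w1.png',read_camera('wrist')[:,:,::-1])
E
```

```text
clock: 0.48
tcp_pos: [0.144, -0.5307, 0.3035]
tcp_rot: [0.063, 0.704, -0.062, 0.704]
wrist_force: [0.9, 0.2, 0.9]
width: 0.0849
clock: 1.32
tcp_pos: [0.4281, -0.3124, 0.2636]
tcp_rot: [0.06, 0.705, -0.06, 0.704]
wrist_force: [0.7, -0.6, 0.8]
width: 0.0855
clock: 1.65
tcp_pos: [0.4845, -0.2691, 0.2424]
tcp_rot: [0.06, 0.706, -0.059, 0.704]
wrist_force: [-0.3, 0.2, 0.7]
width: 0.0854
q [-0.22  0.29 -0.   -0.   -1.28 -1.51] tcp [ 0.484 -0.269  0.242] slide [ 0.1584 -0.0012  0.0002] dr [ 0.004 -0.003 -0.   ] slide in goal axes [ 0.1584 -0.0011 -0.0003]
```

View pics/w1.png

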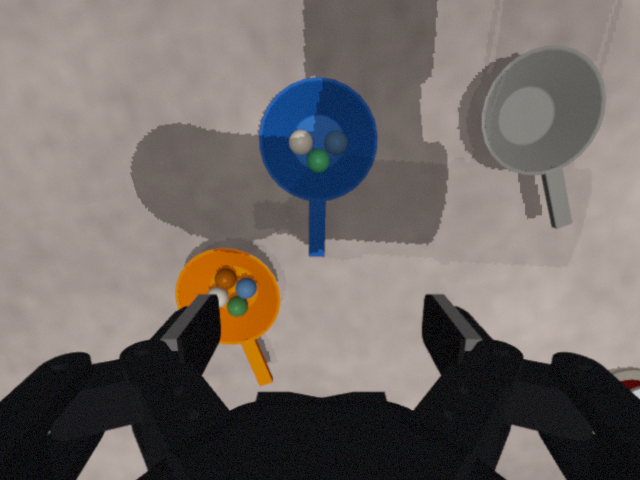

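Wrist view: the blue handle is centred between the fingers (318,230), with 3 marbles in blue and 4 in orange. I'll descend half open to stay clear of the orange dish.

```bash
python3 -m handwheel '{"slide":[[0.0198,0,0],[0.0198,0,0],[0.0198,0,0],[0.0198,0,0],[0.0198,0,0],[0.0198,0,0],[0.0198,0,0],[0.0198,0,0],[0,0,0],[0,0,0]],"dr":[[0,0,0],[0,0,0],[0,0,0],[0,0,0],[0,0,0],[0,0,0],[0,0,0],[0,0,0],[0,0,0],[0,0,0]],"gripper":[-0.2,-0.2,-0.2,-0.2,-0.2,-0.2,-0.2,-0.2,-0.2,-0.2]}'
python3 -m handwheel '{"slide":[[0,0,0],[0,0,0],[0,0,0],[0,0,0],[0,0,0],[0,0,0],[0,0,0],[0,0,0]],"dr":[[0,0,0],[0,0,0],[0,0,0],[0,0,0],[0,0,0],[0,0,0],[0,0,0],[0,0,0]],"gripper":[1,1,1,1,1,1,1,1]}'
python3 -m handwheel '{"slide":[[-0.005,0,0],[-0.01,0,0],[-0.01,0,0],[-0.02,0,0],[-0.03,0,0],[-0.03,0,0],[-0.03,0,0],[-0.03,0,0],[-0.03,0,0],[-0.02,0,0]],"dr":[[0,0,0],[0,0,0],[0,0,0],[0,0,0],[0,0,0],[0,0,0],[0,0,0],[0,0,0],[0,0,0],[0,0,0]],"gripper":[1,1,1,1,1,1,1,1,1,1]}'
python3 - <<'E'
from h import *
cv2.imwrite('pics/w2.png',read_camera('wrist')[:,:,::-1])
o=get_obs();print(o['tcp_pos'],o['wrist_force'],o['width'])
E
```

```text
clock: 2.53
tcp_pos: [0.4827, -0.2712, 0.0855]
tcp_rot: [0.061, 0.705, -0.061, 0.704]
wrist_force: [0.7, -0.4, 1.0]
width: 0.0513
clock: 3.2
tcp_pos: [0.4846, -0.2708, 0.0863]
tcp_rot: [0.06, 0.704, -0.061, 0.705]
wrist_force: [3.0, -1.2, 3.8]
width: 0.0125
clock: 4.03
tcp_pos: [0.4834, -0.2706, 0.3045]
tcp_rot: [0.06, 0.703, -0.061, 0.706]
wrist_force: [1.3, -0.3, -0.3]
width: 0.0123
[ 0.48438742 -0.27134681  0.30811229] [ 0.93930917 -0.62073631  3.25694035] 0.012386614190147839
```

View pics/w2.png

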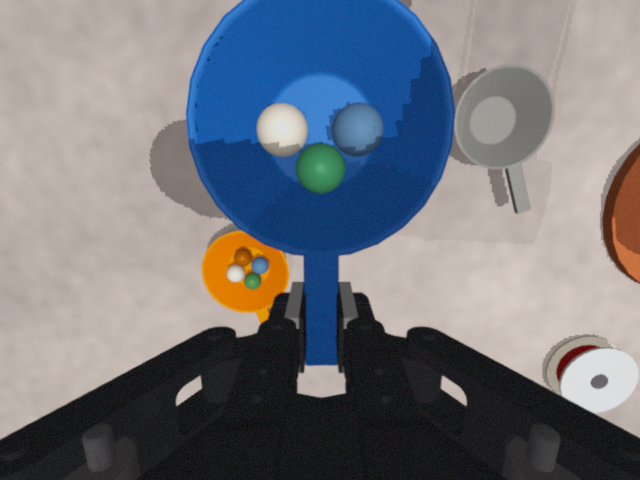

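Dish held level with the 3 marbles inside. Now for the pour position.

```bash
python3 -c "
from h import *
a=.258;g=np.array([.545,.144])+.123*np.array([np.cos(a),np.sin(a)]);print(g)
move([*g,.235],a)"
```

```text
[0.66392897 0.17538311]
q [-0.23  0.26  0.12  0.   -1.43 -1.51] tcp [ 0.484 -0.271  0.308] slide [0.0187 0.4708 0.1008] dr [-0.429  0.008  0.005] slide in goal axes [0.0191 0.3861 0.2876]
```

```bash
python3 -m handwheel '{"slide":[[0,0,0],[0,0,0],[0,0,0],[0,0,0],[0,0,0],[0,0,0],[0,0.005,0.004],[0,0.01,0.008]],"dr":[[-0.04,0,0],[-0.08,0,0],[-0.08,0,0],[-0.08,0,0],[-0.08,0,0],[-0.069,0,0],[0,0,0],[0,0,0]],"gripper":[1,1,1,1,1,1,1,1]}'
python3 -m handwheel '{"slide":[[0.001,0.0215,0.016],[0.001,0.0215,0.016],[0.001,0.0215,0.016],[0.001,0.0215,0.016],[0.001,0.0215,0.016],[0.001,0.0215,0.016],[0.001,0.0215,0.016],[0.001,0.0215,0.016],[0.001,0.0215,0.016],[0.001,0.0215,0.016]],"dr":[[0,0,0],[0,0,0],[0,0,0],[0,0,0],[0,0,0],[0,0,0],[0,0,0],[0,0,0],[0,0,0],[0,0,0]],"gripper":[1,1,1,1,1,1,1,1,1,1]}'
python3 -m handwheel '{"slide":[[0.001,0.0215,0.016],[0.001,0.0215,0.016],[0.001,0.0215,0.016],[0.001,0.0215,0.016],[0.001,0.0215,0.016],[0.001,0.0215,0.016],[0.001,0.016,0.012],[0,0.01,0.008],[0,0,0],[0,0,0]],"dr":[[0,0,0],[0,0,0],[0,0,0],[0,0,0],[0,0,0],[0,0,0],[0,0,0],[0,0,0],[0,0,0],[0,0,0]],"gripper":[1,1,1,1,1,1,1,1,1,1]}'
python3 - <<'E'
from h import *
a=.258;g=np.array([.545,.144])+.123*np.array([np.cos(a),np.sin(a)])
move([*g,.235],a)
cv2.imwrite('pics/s3.png',read_camera('scene')[80:380,200:600,::-1])
E
```

```text
clock: 4.75
tcp_pos: [0.491, -0.2529, 0.3006]
tcp_rot: [-0.089, 0.702, 0.09, 0.701]
wrist_force: [0.7, 0.3, -1.6]
width: 0.0125
clock: 5.58
tcp_pos: [0.5914, -0.0017, 0.2905]
tcp_rot: [-0.09, 0.701, 0.09, 0.701]
wrist_force: [0.7, -0.3, -1.1]
width: 0.0121
clock: 6.42
tcp_pos: [0.6636, 0.1769, 0.2828]
tcp_rot: [-0.091, 0.702, 0.091, 0.701]
wrist_force: [-0.6, -0.6, -1.7]
width: 0.0124
q [ 0.49  0.54  0.49 -0.   -1.52 -1.8 ] tcp [0.664 0.177 0.283] slide [-0.0062 -0.0015 -0.    ] dr [-0.    -0.001  0.   ] slide in goal axes [-0.0062 -0.0015 -0.    ]
```

View pics/s3.png

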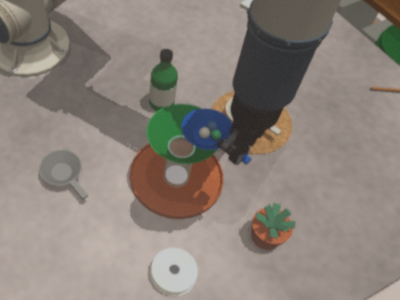

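```bash
python3 -m handwheel '{"slide":[[-0.0123,0,-0.005],[-0.0123,0,-0.005],[-0.0123,0,-0.005],[-0.0123,0,-0.005],[-0.0123,0,-0.005],[-0.0123,0,-0.005],[0.0114,0,-0.0033],[0.0114,0,-0.0033],[0.0114,0,-0.0033],[0.0114,0,-0.0033]],"dr":[[0,-0.1,0],[0,-0.1,0],[0,-0.1,0],[0,-0.1,0],[0,-0.1,0],[0,-0.1,0],[0,0,0],[0,0,0],[0,0,0],[0,0,0]],"gripper":[1,1,1,1,1,1,1,1,1,1]}'
python3 - <<'E'
from h import *
o=get_obs();M=R.from_quat(o['tcp_rot']).as_matrix();print(o['qpos'].round(3),M.round(3),'lip',o['tcp_pos']+M@[.0505,0,-.123])
cv2.imwrite('pics/s4.png',np.vstack([read_camera('scene')[80:330,200:600,::-1],read_camera('top')[120:330,100:500,::-1]]))
E
```

```text
clock: 7.3
tcp_pos: [0.6324, 0.1661, 0.3018]
tcp_rot: [-0.059, 0.463, 0.113, 0.877]
wrist_force: [0.3, -0.7, -1.2]
width: 0.0124
[ 0.561  0.16  -0.263  0.308 -0.592 -2.084] [[ 0.547 -0.253  0.798]
 [ 0.144  0.967  0.208]
 [-0.825  0.001  0.565]] lip [0.56180162 0.14774002 0.19066052]
```

View pics/s4.png

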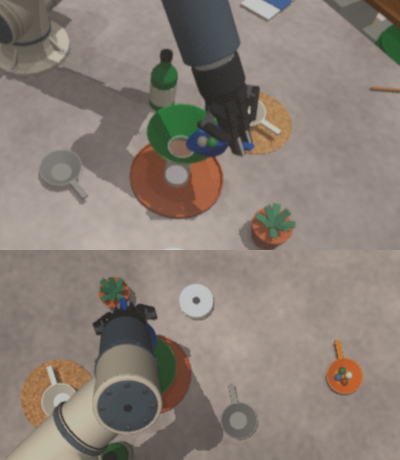

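The dish is tilted 0.6 rad over the funnel with marbles still inside (the blue bowl at (205,140) in the crop). I'll continue tipping about the lip.

```bash
python3 -m handwheel '{"slide":[[-0.0098,0,-0.004],[-0.0098,0,-0.004],[-0.0098,0,-0.004],[-0.0098,0,-0.004],[-0.0098,0,-0.004],[-0.0098,0,-0.004],[0,0,0],[0,0,0]],"dr":[[0,-0.08,0],[0,-0.08,0],[0,-0.08,0],[0,-0.08,0],[0,-0.08,0],[0,-0.08,0],[0,0,0],[0,0,0]],"gripper":[1,1,1,1,1,1,1,1]}'
python3 - <<'E'
from h import *
o=get_obs();M=R.from_quat(o['tcp_rot']).as_matrix();print(o['qpos'].round(3),M.round(3),'lip',o['tcp_pos']+M@[.0505,0,-.123])
E
```

```text
clock: 8.07
tcp_pos: [0.6328, 0.1307, 0.3608]
tcp_rot: [-0.082, 0.327, 0.092, 0.937]
wrist_force: [0.9, -0.9, -2.0]
width: 0.0128
[ 0.309  0.021 -0.638  1.357 -0.124 -2.903] [[ 0.769 -0.226  0.598]
 [ 0.119  0.969  0.215]
 [-0.628 -0.094  0.772]] lip [0.59809232 0.11034078 0.23412639]
```

```bash
python3 - <<'E'
from h import *
a=read_camera('scene')[100:300,280:500,::-1];b=read_camera('wrist')[:,:,::-1]
cv2.imwrite('pics/s5.png',np.hstack([cv2.resize(a,(440,400)),cv2.resize(b,(356,400))]))
E
```

```text
(no output)
```

View pics/s5.png

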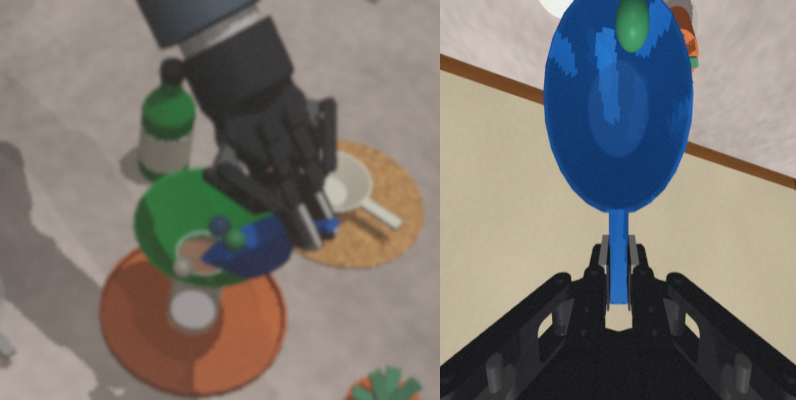

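Mid-pour: green is at the lip, blue is in the air over the funnel, white is in the funnel. The wrist is close to its singular posture. I'll hold and let them drop.

```bash
python3 -m handwheel '{"slide":[[0,0,0],[0,0,0],[0,0,0],[0,0,0],[0,0,0],[0,0,0]],"dr":[[0,0,0],[0,0,0],[0,0,0],[0,0,0],[0,0,0],[0,0,0]],"gripper":[1,1,1,1,1,1]}'
python3 - <<'E'
from h import *
o=get_obs();M=R.from_quat(o['tcp_rot']).as_matrix();print(o['qpos'].round(3),M.round(3),'lip',o['tcp_pos']+M@[.0505,0,-.123])
a=read_camera('scene')[100:300,280:500,::-1];b=read_camera('wrist')[:,:,::-1]
cv2.imwrite('pics/s6.png',np.hstack([cv2.resize(a,(440,400)),cv2.resize(b,(356,400))]))
E
```

```text
clock: 8.67
tcp_pos: [0.6328, 0.133, 0.3593]
tcp_rot: [-0.084, 0.328, 0.094, 0.936]
wrist_force: [0.7, 0.6, -1.4]
width: 0.0125
[ 0.311  0.023 -0.639  1.361 -0.122 -2.905] [[ 0.767 -0.231  0.599]
 [ 0.121  0.968  0.218]
 [-0.63  -0.095  0.771]] lip [0.59794891 0.11233006 0.23266164]
```

View pics/s6.png

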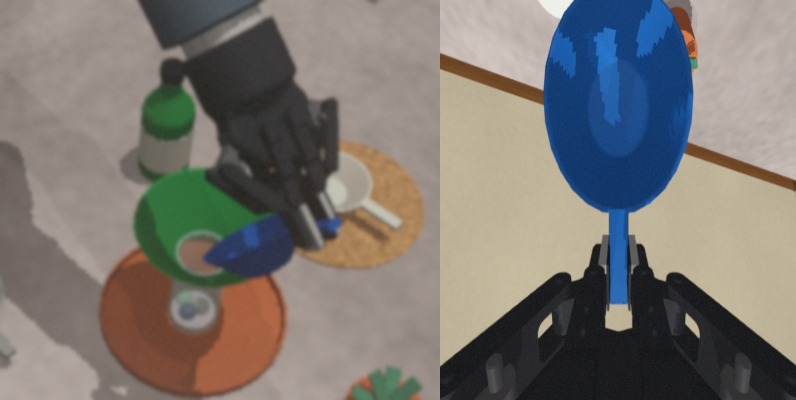

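All three marbles are out and visible in the tube, and the blue dish is empty. I'll untilt, then measure the white dish.

```bash
python3 -m handwheel '{"slide":[[0.01,0,0.005],[0.01,0,0.005],[0.01,0,0.005],[0.01,0,0.005],[0.01,0,0.005],[0.01,0,0.005],[0.01,0,0.005],[0.01,0,0.005],[0.01,0,0.005],[0,0,0]],"dr":[[0,0.1,0],[0,0.1,0],[0,0.1,0],[0,0.1,0],[0,0.1,0],[0,0.1,0],[0,0.1,0],[0,0.1,0],[0,0,0],[0,0,0]],"gripper":[1,1,1,1,1,1,1,1,1,1]}'
python3 - <<'E'
from h import *
a=1.2;c=np.array([.476,.3755]);g=c+.075*np.array([np.cos(a),np.sin(a)]);print(g)
move([*g,.25],a)
im=read_camera('top');cv2.imwrite('pics/t7.png',cv2.resize(im[190:350,90:300,::-1],None,fx=2.5,fy=2.5))
for n,b in(('top',(125,230,195,305)),('scene',(410,165,490,225))):
    im=read_camera(n)
    for t in(60,50):
        try: m=hsvmask(im,(0,0,120),(179,t,255)); print(n,t,dish(m,n,box=b,k=9))
        except Exception as e: print(e)
E
```

```text
clock: 9.6
tcp_pos: [0.7232, 0.1172, 0.3471]
tcp_rot: [-0.103, 0.562, 0.034, 0.82]
wrist_force: [-0.9, -0.2, -2.0]
width: 0.0126
[0.50317683 0.44540293]
q [ 0.45  0.42  0.31  0.24 -1.16 -1.89] tcp [0.723 0.117 0.347] slide [-0.0598  0.3639 -0.1482] dr [-0.99   0.258  0.3  ] slide in goal axes [0.0431 0.324  0.2261]
top 60 (array([0.4706, 0.4255]), np.float64(0.0949), -1.379, np.float64(0.141))
top 50 (array([0.4706, 0.4255]), np.float64(0.0949), -1.379, np.float64(0.141))
scene 60 (array([0.4815, 0.4915]), np.float64(0.0278), nan, np.float64(0.058))
scene 50 (array([0.4811, 0.4919]), np.float64(0.0274), nan, np.float64(0.059))
```

View pics/t7.png

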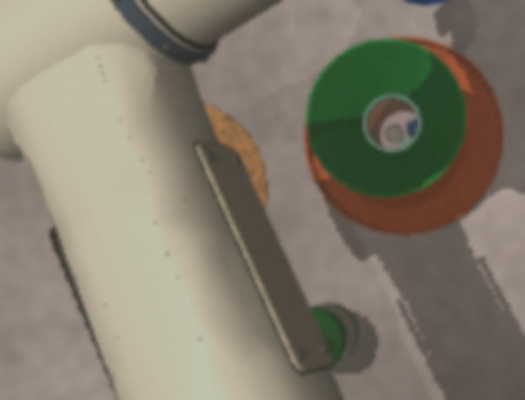

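The arm covers the mat from above. I'll measure white from the saved first pictures and compare with a current scene picture to check whether it has moved.

```bash
python3 - <<'E'
from h import *
L=lambda p:cv2.imread(p)[:,:,::-1].copy()
new=read_camera('scene')
def whit(im,n,b):
    m=hsvmask(im,(0,0,125),(179,62,255));x=np.zeros_like(m);
    cork=hsvmask(im,(5,80,60),(25,255,255)); cc=max([c for c in cv2.findContours(cork,0,2)[0] if cv2.pointPolygonTest(c,b,True)>-60],key=cv2.contourArea)
    cv2.fillConvexPoly(x,cv2.convexHull(cc),255); m&=x
    m=cv2.morphologyEx(m,cv2.MORPH_OPEN,np.ones((2,2),np.uint8));m=cv2.morphologyEx(m,cv2.MORPH_CLOSE,np.ones((5,5),np.uint8))
    u,v=cv2.minEnclosingCircle(cv2.convexHull(cc))[0]; e=cv2.fitEllipse(cv2.convexHull(cc))
    return dish(m,n,k=11),'mat',ray(n,[e[0]],.003)
print(whit(L('pics/top0.png'),'top',(159,267)))
print(whit(L('pics/scene0.png'),'scene',(450,200)))
print(whit(new,'scene',(450,200)))
d=cv2.absdiff(L('pics/scene0.png'),new).max(2)[160:235,405:500];print((d>40).sum())
E
```

```text
((array([0.4742, 0.3739]), np.float64(0.0467), 0.316, np.float64(0.096)), 'mat', array([[0.48870868, 0.38865593, 0.003     ]]))
((array([0.5585, 0.1355]), np.float64(0.0235), nan, np.float64(0.024)), 'mat', array([[0.5479753 , 0.14238263, 0.003     ]]))Traceback (most recent call last):
  File "<stdin>", line 13, in <module>
  File "<stdin>", line 10, in whit
  File "h.py", line 18, in dish
    bc,_=cv2.findContours(body,0,2); b=max(bc,key=cv2.contourArea)
                                       ~~~^^^^^^^^^^^^^^^^^^^^^^^^
ValueError: max() iterable argument is empty
```

```bash
python3 -m handwheel '{"slide":[[-0.002,0,0],[-0.002,0,0],[0,0,0],[0,0,0],[0,0,0],[0,0,0],[0,0,0],[0,0,0],[0,0,0],[0,0,0]],"dr":[[-0.099,0.0258,0.03],[-0.099,0.0258,0.03],[-0.099,0.0258,0.03],[-0.099,0.0258,0.03],[-0.099,0.0258,0.03],[-0.099,0.0258,0.03],[-0.099,0.0258,0.03],[-0.099,0.0258,0.03],[-0.099,0.0258,0.03],[-0.099,0.0258,0.03]],"gripper":[1,1,1,1,1,1,1,1,1,1]}'
python3 - <<'E'
from h import *
a=1.2;c=np.array([.4742,.3739]);g=c+.075*np.array([np.cos(a),np.sin(a)]);print(g)
move([*g,.12],a)
d=cv2.absdiff(cv2.imread('pics/scene0.png')[:,:,::-1].copy(),read_camera('scene')).max(2)[172:222,422:486];print((d>40).sum(), (d>40).any(0).nonzero()[0])
E
```

```text
clock: 10.63
tcp_pos: [0.7192, 0.1163, 0.3569]
tcp_rot: [-0.401, 0.581, 0.4, 0.584]
wrist_force: [0.2, 0.1, -1.2]
width: 0.0124
[0.50137683 0.44380293]
q [ 0.37  0.66  0.88  0.   -1.79 -0.74] tcp [0.719 0.116 0.357] slide [0.1822 0.3211 0.2278] dr [0.005 0.001 0.003] slide in goal axes [0.1829 0.3217 0.2264]
2777 [ 5  6  7  8  9 10 11 12 13 14 15 16 17 18 19 20 21 22 23 24 25 26 27 28
 29 30 31 32 33 34 35 36 37 38 39 40 41 42 43 44 45 46 47 48 49 50 51 52
 53 54 55 56 57 58 59 60 61 62 63]
```

```bash
python3 -m handwheel '{"slide":[[0,0.0227,0.0259],[0,0.0227,0.0259],[0,0.0227,0.0259],[0,0.0227,0.0259],[0,0.0227,0.0259],[0,0.0227,0.0259],[0,0.0227,0.0259],[0,0.0227,0.0259],[0,0.0227,0.0259],[0,0.0227,0.0259]],"dr":[[0,0,0],[0,0,0],[0,0,0],[0,0,0],[0,0,0],[0,0,0],[0,0,0],[0,0,0],[0,0,0],[0,0,0]],"gripper":[1,1,1,1,1,1,1,1,1,1]}'
python3 -m handwheel '{"slide":[[0,0,0],[0,0,0],[0,0,0]],"dr":[[0,0,0],[0,0,0],[0,0,0]],"gripper":[1,1,1]}'
python3 - <<'E'
from h import *
i=camera_info('wrist');w=read_camera('wrist');s=read_camera('scene')
T=i['camera_from_world']
for p in([.4742,.3739,.032],[.4889,.3887,.003]):
    q=T@[*p,1];print(q[:2]/q[2]*i['fx']+[i['cx'],i['cy']])
cv2.imwrite('pics/w8.png',np.hstack([cv2.resize(w,(480,360)),s[100:460,280:600]])[:,:,::-1])
cv2.imwrite('pics/w8raw.png',w[:,:,::-1]);np.save('w8.npy',T)
E
```

```text
clock: 11.52
tcp_pos: [0.6006, 0.4414, 0.3565]
tcp_rot: [-0.399, 0.582, 0.398, 0.586]
wrist_force: [0.7, -0.5, -0.7]
width: 0.0121
clock: 11.77
tcp_pos: [0.6015, 0.4401, 0.3557]
tcp_rot: [-0.4, 0.582, 0.399, 0.585]
wrist_force: [0.9, 0.0, -0.9]
width: 0.0122
[408.84391303 109.97267   ]
[394.65323368 129.9013611 ]
```

View pics/w8.png

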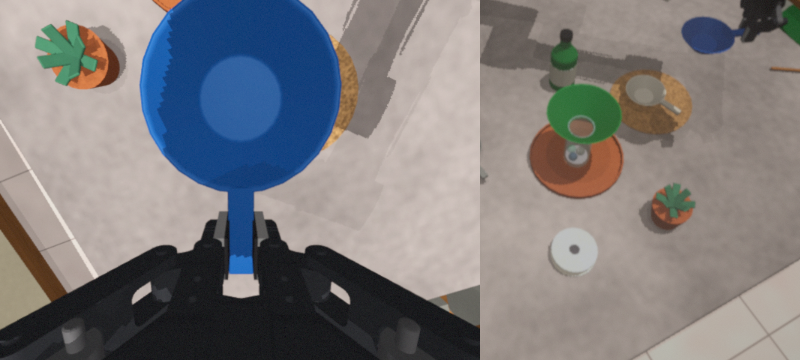

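The scene crop shows white still at about (445,192), unmoved. On to nesting.

```bash
python3 -m handwheel '{"slide":[[0,0.019,-0.0066],[0,0.019,-0.0066],[0,0.019,-0.0066],[0,0.019,-0.0066],[0,0.0186,-0.0066],[0.02,0,0],[0.03,0,0],[0.03,0,0],[0.03,0,0],[0.03,0,0]],"dr":[[0,0,0],[0,0,0],[0,0,0],[0,0,0],[0,0,0],[0,0,0],[0,0,0],[0,0,0],[0,0,0],[0,0,0]],"gripper":[1,1,1,1,1,1,1,1,1,1]}'
python3 -m handwheel '{"slide":[[0.03,0,0],[0.03,0,0],[0.02,0,0],[0.01,0,0],[0,0,0],[0,0,0]],"dr":[[0,0,0],[0,0,0],[0,0,0],[0,0,0],[0,0,0],[0,0,0]],"gripper":[1,1,1,1,1,1]}'
python3 - <<'E'
from h import *
o=get_obs();M=R.from_quat(o['tcp_rot']).as_matrix()
print('dish centre by arm',o['tcp_pos']+M@[.054,0,-.075])
im=read_camera('scene');z=o['tcp_pos'][2]-.0863+.032
print(dish(hsvmask(im,(105,120,40),(125,255,255)),'scene',z=z,box=(400,120,540,260)))
a=1.2;g=np.array([.4742,.3739])+.075*np.array([np.cos(a),np.sin(a)]);move([*g,.05],a)
E
```

```text
clock: 12.7
tcp_pos: [0.5025, 0.4422, 0.2141]
tcp_rot: [-0.399, 0.583, 0.399, 0.585]
wrist_force: [0.9, -0.3, -1.3]
width: 0.0124
clock: 13.2
tcp_pos: [0.503, 0.4433, 0.1256]
tcp_rot: [-0.4, 0.582, 0.399, 0.585]
wrist_force: [1.0, 0.3, -0.9]
width: 0.0128
dish centre by arm [0.47601941 0.37346182 0.07150199]
(array([0.4764, 0.3707]), np.float64(0.0408), nan, np.float64(0.045))
q [ 0.96  0.58  0.15  0.   -1.14 -1.33] tcp [0.503 0.444 0.127] slide [ 0.0226  0.0018 -0.0009] dr [0.    0.004 0.004] slide in goal axes [ 0.0226  0.0017 -0.0008]
```

Agrees within about 3 mm. I'll lower gently to 0.100, release and rise.

```bash
python3 -m handwheel '{"slide":[[0.006,0.0015,0],[0.006,0,0],[0.006,0,0],[0.005,0,0],[0.003,0,0],[0,0,0],[0,0,0]],"dr":[[0,0,0],[0,0,0],[0,0,0],[0,0,0],[0,0,0],[0,0,0],[0,0,0]],"gripper":[1,1,1,1,1,1,1]}'
python3 -m handwheel '{"slide":[[0,0,0],[0,0,0],[0,0,0],[0,0,0],[0,0,0],[0,0,0]],"dr":[[0,0,0],[0,0,0],[0,0,0],[0,0,0],[0,0,0],[0,0,0]],"gripper":[-0.2,-0.2,-0.2,-0.2,-0.2,-0.2]}'
python3 -m handwheel '{"slide":[[-0.01,0,0],[-0.02,0,0],[-0.03,0,0],[-0.03,0,0],[-0.03,0,0],[-0.03,0,0],[-0.03,0,0],[-0.03,0,0],[0,0,0]],"dr":[[0,0,0],[0,0,0],[0,0,0],[0,0,0],[0,0,0],[0,0,0],[0,0,0],[0,0,0],[0,0,0]],"gripper":[-0.2,-0.2,-0.2,-0.2,-0.2,-0.2,-0.2,-0.2,-0.2]}'
python3 - <<'E'
from h import *
i=camera_info('wrist');w=read_camera('wrist')
cv2.imwrite('pics/w9.png',w[:,:,::-1])
print(dish(hsvmask(w,(105,120,40),(125,255,255)),'wrist',z=.044,info=i,k=31))
a=.16;c=np.array([.5296,-.3602]);g=c+.075*np.array([np.cos(a),np.sin(a)]);print(g);move([*g,.18],a)
E
```

```text
clock: 13.83
tcp_pos: [0.5009, 0.4442, 0.0987]
tcp_rot: [-0.4, 0.583, 0.399, 0.584]
wrist_force: [0.0, -0.2, 0.1]
width: 0.0124
clock: 14.33
tcp_pos: [0.5008, 0.4442, 0.0985]
tcp_rot: [-0.4, 0.583, 0.399, 0.584]
wrist_force: [0.6, -0.1, -0.6]
width: 0.0514
clock: 15.08
tcp_pos: [0.5019, 0.4447, 0.3173]
tcp_rot: [-0.399, 0.578, 0.4, 0.589]
wrist_force: [-0.5, -0.2, 1.1]
width: 0.051
(array([0.4746, 0.3751]), np.float64(0.046), 1.239, np.float64(0.094))
[ 0.60364205 -0.34825113]
q [ 0.96  0.5   0.49  0.   -1.55 -1.33] tcp [0.501 0.445 0.314] slide [ 0.0757 -0.3816 -0.7031] dr [1.041 0.011 0.   ] slide in goal axes [ 0.0799 -0.7992 -0.0253]
```

View pics/w9.png

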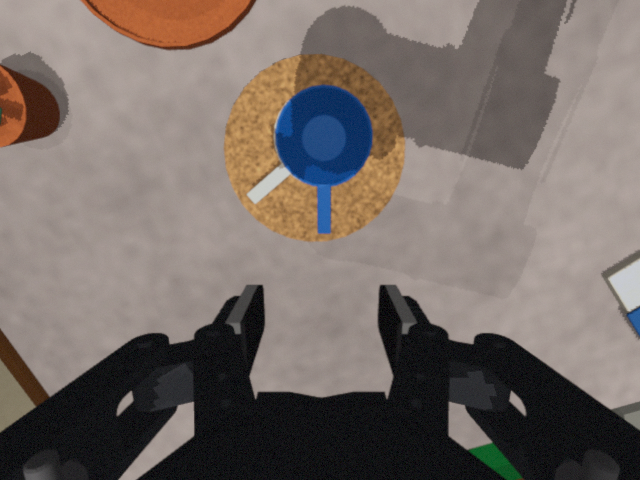

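Blue is nested at (.4746,.3751), with white's handle beside it at (265,185). Next is orange.

```bash
python3 -m handwheel '{"slide":[[0,0,0],[0,0,0],[0,0,0],[0,0,0],[0,0,0],[0,0,0],[0,0,0],[0,0,0],[0,0,0]],"dr":[[0.1157,0,0],[0.1157,0,0],[0.1157,0,0],[0.1157,0,0],[0.1157,0,0],[0.1157,0,0],[0.1157,0,0],[0.1157,0,0],[0.1157,0,0]],"gripper":[-0.2,-0.2,-0.2,-0.2,-0.2,-0.2,-0.2,-0.2,-0.2]}'
python3 -m handwheel '{"slide":[[0.001,-0.04,-0.0013],[0.001,-0.04,-0.0013],[0.001,-0.04,-0.0013],[0.001,-0.04,-0.0013],[0.001,-0.04,-0.0013],[0.001,-0.04,-0.0013],[0.001,-0.04,-0.0013],[0.001,-0.04,-0.0013],[0.001,-0.04,-0.0013],[0.001,-0.04,-0.0013]],"dr":[[0,0,0],[0,0,0],[0,0,0],[0,0,0],[0,0,0],[0,0,0],[0,0,0],[0,0,0],[0,0,0],[0,0,0]],"gripper":[-0.2,-0.2,-0.2,-0.2,-0.2,-0.2,-0.2,-0.2,-0.2,-0.2]}'
python3 -m handwheel '{"slide":[[0.005,-0.04,-0.0013],[0.005,-0.04,-0.0013],[0.005,-0.04,-0.0013],[0.005,-0.04,-0.0013],[0.005,-0.04,-0.0013],[0.005,-0.04,-0.0013],[0.005,-0.04,-0.0013],[0.005,-0.04,-0.0013],[0.005,-0.04,-0.0013],[0.005,-0.03,-0.0013]],"dr":[[0,0,0],[0,0,0],[0,0,0],[0,0,0],[0,0,0],[0,0,0],[0,0,0],[0,0,0],[0,0,0],[0,0,0]],"gripper":[-0.2,-0.2,-0.2,-0.2,-0.2,-0.2,-0.2,-0.2,-0.2,-0.2]}'
python3 -m handwheel '{"slide":[[0,0,0],[0,0,0],[0,0,0]],"dr":[[0,0,0],[0,0,0],[0,0,0]],"gripper":[-0.2,-0.2,-0.2]}'
python3 - <<'E'
from h import *
i=camera_info('wrist');w=read_camera('wrist')
cv2.imwrite('pics/w10.png',w[:,:,::-1])
(c,r,a,d)=dish(hsvmask(w,(5,150,90),(22,255,255)),'wrist',z=.032,info=i,k=31);print(c,r,a,d)
g=c+.075*np.array([np.cos(a),np.sin(a)]);print(g);move([*g,.032],a)
E
```

```text
clock: 15.88
tcp_pos: [0.5002, 0.444, 0.308]
tcp_rot: [-0.055, 0.705, 0.054, 0.705]
wrist_force: [-0.5, 0.1, 0.1]
width: 0.0512
clock: 16.72
tcp_pos: [0.5506, 0.0453, 0.2985]
tcp_rot: [-0.057, 0.704, 0.056, 0.705]
wrist_force: [2.0, -0.1, -0.1]
width: 0.0514
clock: 17.55
tcp_pos: [0.5998, -0.3428, 0.2477]
tcp_rot: [-0.056, 0.705, 0.056, 0.705]
wrist_force: [1.5, 0.8, 0.9]
width: 0.0513
clock: 17.8
tcp_pos: [0.6002, -0.3397, 0.2483]
tcp_rot: [-0.056, 0.704, 0.056, 0.705]
wrist_force: [0.2, -0.0, -0.1]
width: 0.0513
[ 0.5311 -0.3625] 0.0465 0.122 0.094
[ 0.60554254 -0.35337268]
q [-0.29  0.55  0.42 -0.   -1.44 -1.12] tcp [ 0.6   -0.339  0.249] slide [ 0.1629 -0.0148  0.0025] dr [0.038 0.002 0.   ] slide in goal axes [ 0.1629 -0.0147  0.0033]
```

```bash
python3 -m handwheel '{"slide":[[0,-0.0147,0.003],[0.0203,0,0],[0.0203,0,0],[0.0203,0,0],[0.0203,0,0],[0.0203,0,0],[0.0203,0,0],[0.0203,0,0],[0.0203,0,0],[0,0,0]],"dr":[[0.035,0,0],[0,0,0],[0,0,0],[0,0,0],[0,0,0],[0,0,0],[0,0,0],[0,0,0],[0,0,0],[0,0,0]],"gripper":[-0.2,-0.2,-0.2,-0.2,-0.2,-0.2,-0.2,-0.2,-0.2,-0.2]}'
python3 -m handwheel '{"slide":[[0,0,0],[0,0,0],[0,0,0],[0,0,0],[0,0,0],[0,0,0],[0,0,0],[0,0,0]],"dr":[[0,0,0],[0,0,0],[0,0,0],[0,0,0],[0,0,0],[0,0,0],[0,0,0],[0,0,0]],"gripper":[1,1,1,1,1,1,1,1]}'
python3 -m handwheel '{"slide":[[-0.005,0,0],[-0.01,0,0],[-0.01,0,0],[-0.02,0,0],[-0.03,0,0],[-0.03,0,0],[-0.03,0,0],[-0.03,0,0],[-0.03,0,0],[-0.02,0,0]],"dr":[[0,0,0],[0,0,0],[0,0,0],[0,0,0],[0,0,0],[0,0,0],[0,0,0],[0,0,0],[0,0,0],[0,0,0]],"gripper":[1,1,1,1,1,1,1,1,1,1]}'
python3 - <<'E'
from h import *
w=read_camera('wrist')
cv2.imwrite('pics/w11.png',cv2.resize(w,(400,300))[:,:,::-1])
a=1.1;V=np.array([.547,.143]);g=V+.123*np.array([np.cos(a),np.sin(a)]);print(g)
move([*g,.235],a)
E
```

```text
clock: 18.68
tcp_pos: [0.6043, -0.3512, 0.0822]
tcp_rot: [-0.043, 0.707, 0.046, 0.704]
wrist_force: [-1.2, 1.0, -0.7]
width: 0.0513
clock: 19.35
tcp_pos: [0.6075, -0.3541, 0.0879]
tcp_rot: [-0.045, 0.704, 0.044, 0.708]
wrist_force: [4.2, 1.3, 5.4]
width: 0.0124
clock: 20.18
tcp_pos: [0.6051, -0.3543, 0.3056]
tcp_rot: [-0.045, 0.704, 0.043, 0.707]
wrist_force: [0.6, 0.2, -0.7]
width: 0.0122
[0.60279232 0.25261851]
q [-0.31  0.57  0.6   0.   -1.59 -1.14] tcp [ 0.606 -0.355  0.31 ] slide [0.0172 0.6034 0.0723] dr [-0.976  0.005  0.01 ] slide in goal axes [0.0206 0.2781 0.5402]
```

View pics/w11.png

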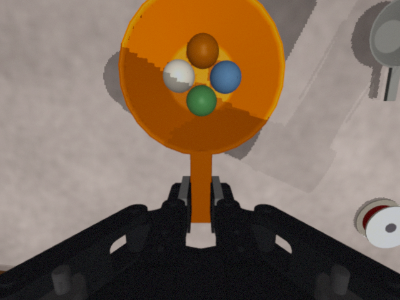

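Orange lifted with its 4 marbles. Carrying it to the funnel with azimuth 1.1, to keep the wrist out of its singularity.

```bash
python3 -m handwheel '{"slide":[[0,0,0],[0,0,0],[0,0,0],[0,0,0],[0,0,0],[0,0,0],[0,0,0],[0,0,0],[0,0,0],[0,0,0]],"dr":[[-0.08,0,0],[-0.1,0,0],[-0.1,0,0],[-0.1,0,0],[-0.1,0,0],[-0.1,0,0],[-0.1,0,0],[-0.1,0,0],[-0.1,0,0],[-0.096,0,0]],"gripper":[1,1,1,1,1,1,1,1,1,1]}'
python3 -m handwheel '{"slide":[[0,0.0055,0.01],[0.001,0.0116,0.0225],[0.001,0.0116,0.0225],[0.001,0.0116,0.0225],[0.001,0.0116,0.0225],[0.001,0.0116,0.0225],[0.001,0.0116,0.0225],[0.001,0.0116,0.0225],[0.001,0.0116,0.0225],[0.001,0.0116,0.0225]],"dr":[[0,0,0],[0,0,0],[0,0,0],[0,0,0],[0,0,0],[0,0,0],[0,0,0],[0,0,0],[0,0,0],[0,0,0]],"gripper":[1,1,1,1,1,1,1,1,1,1]}'
python3 -m handwheel '{"slide":[[0.001,0.0116,0.0225],[0.001,0.0116,0.0225],[0.001,0.0116,0.0225],[0.001,0.0116,0.0225],[0.001,0.0116,0.0225],[0.001,0.0116,0.0225],[0.001,0.0116,0.0225],[0.001,0.0116,0.0225],[0.001,0.0116,0.0225],[0.001,0.0116,0.0225]],"dr":[[0,0,0],[0,0,0],[0,0,0],[0,0,0],[0,0,0],[0,0,0],[0,0,0],[0,0,0],[0,0,0],[0,0,0]],"gripper":[1,1,1,1,1,1,1,1,1,1]}'
python3 -m handwheel '{"slide":[[0.001,0.0116,0.0225],[0.001,0.0116,0.0225],[0.001,0.0116,0.0225],[0,0.0116,0.0225],[0,0.006,0.01],[0,0,0],[0,0,0],[0,0,0]],"dr":[[0,0,0],[0,0,0],[0,0,0],[0,0,0],[0,0,0],[0,0,0],[0,0,0],[0,0,0]],"gripper":[1,1,1,1,1,1,1,1]}'
python3 - <<'E'
from h import *
a=1.1;V=np.array([.547,.143]);g=V+.123*np.array([np.cos(a),np.sin(a)]);print(g)
move([*g,.235],a)
E
```

```text
clock: 21.07
tcp_pos: [0.605, -0.3538, 0.3012]
tcp_rot: [-0.371, 0.602, 0.371, 0.602]
wrist_force: [0.6, -0.3, -1.2]
width: 0.0124
clock: 21.9
tcp_pos: [0.6031, -0.1131, 0.2925]
tcp_rot: [-0.369, 0.603, 0.369, 0.603]
wrist_force: [0.7, -0.1, -1.5]
width: 0.0122
clock: 22.73
tcp_pos: [0.6016, 0.1398, 0.2825]
tcp_rot: [-0.369, 0.603, 0.369, 0.603]
wrist_force: [0.6, -0.4, -1.0]
width: 0.0123
clock: 23.4
tcp_pos: [0.6009, 0.2506, 0.2795]
tcp_rot: [-0.37, 0.602, 0.369, 0.603]
wrist_force: [-0.2, 0.0, -2.6]
width: 0.0123
[0.60279232 0.25261851]
q [ 0.64  0.47  0.35  0.   -1.46 -1.11] tcp [0.601 0.251 0.28 ] slide [-0.0095 -0.0008  0.0026] dr [-0.     0.     0.002] slide in goal axes [-0.0095 -0.0008  0.0026]
```

Aligned. Tilt 0.6 and lower as before.

```bash
python3 -m handwheel '{"slide":[[-0.0123,0,-0.005],[-0.0123,0,-0.005],[-0.0123,0,-0.005],[-0.0123,0,-0.005],[-0.0123,0,-0.005],[-0.0123,0,-0.005],[0.01,0,-0.002],[0.01,0,-0.002],[0.01,0,-0.002],[0,0,0]],"dr":[[0,-0.1,0],[0,-0.1,0],[0,-0.1,0],[0,-0.1,0],[0,-0.1,0],[0,-0.1,0],[0,0,0],[0,0,0],[0,0,0],[0,0,0]],"gripper":[1,1,1,1,1,1,1,1,1,1]}'
python3 - <<'E'
from h import *
o=get_obs();M=R.from_quat(o['tcp_rot']).as_matrix();print(o['qpos'].round(3),M.round(3),'lip',o['tcp_pos']+M@[.0505,0,-.123])
E
```

```text
clock: 24.23
tcp_pos: [0.5845, 0.2209, 0.31]
tcp_rot: [-0.244, 0.4, 0.463, 0.753]
wrist_force: [-0.3, -0.4, -2.4]
width: 0.0123
[ 0.422  0.206  0.095 -0.429 -1.019 -0.748] [[ 0.252 -0.892  0.376]
 [ 0.501  0.453  0.737]
 [-0.828  0.003  0.561]] lip [0.55095766 0.15556488 0.19920517]
```

```bash
python3 -m handwheel '{"slide":[[-0.0098,0,-0.004],[-0.0098,0,-0.004],[-0.0098,0,-0.004],[0,0,0]],"dr":[[0,-0.08,0],[0,-0.08,0],[0,-0.08,0],[0,0,0]],"gripper":[1,1,1,1]}'
python3 - <<'E'
from h import *
o=get_obs();M=R.from_quat(o['tcp_rot']).as_matrix();print(o['qpos'].round(3),M[:,0].round(3),'lip',o['tcp_pos']+M@[.0505,0,-.123])
E
```

```text
clock: 24.57
tcp_pos: [0.5722, 0.1944, 0.3286]
tcp_rot: [-0.186, 0.304, 0.488, 0.797]
wrist_force: [-0.3, -0.8, -1.4]
width: 0.0124
[ 0.247  0.138  0.04  -0.74  -0.984 -0.451] [ 0.339  0.665 -0.666] lip [0.55222648 0.1549627  0.20318661]
```

Tracking well. Continue to about 1.25 rad, then hold.

```bash
python3 -m handwheel '{"slide":[[-0.0074,0,-0.003],[-0.0074,0,-0.003],[-0.0074,0,-0.003],[-0.0074,0,-0.003],[-0.0074,0,-0.003],[-0.0074,0,-0.003],[-0.0074,0,-0.003],[0,0,0],[0,0,0],[0,0,0]],"dr":[[0,-0.06,0],[0,-0.06,0],[0,-0.06,0],[0,-0.06,0],[0,-0.06,0],[0,-0.06,0],[0,-0.06,0],[0,0,0],[0,0,0],[0,0,0]],"gripper":[1,1,1,1,1,1,1,1,1,1]}'
python3 -m handwheel '{"slide":[[0,0,0],[0,0,0],[0,0,0],[0,0,0],[0,0,0],[0,0,0]],"dr":[[0,0,0],[0,0,0],[0,0,0],[0,0,0],[0,0,0],[0,0,0]],"gripper":[1,1,1,1,1,1]}'
python3 - <<'E'
from h import *
o=get_obs();M=R.from_quat(o['tcp_rot']).as_matrix();print(o['qpos'].round(3),M[:,0].round(3),'lip',o['tcp_pos']+M@[.0505,0,-.123])
a=read_camera('scene')[100:300,280:500,::-1];b=read_camera('wrist')[:,:,::-1]
cv2.imwrite('pics/s12.png',np.hstack([cv2.resize(a,(440,400)),cv2.resize(b,(356,400))]))
E
```

```text
clock: 25.4
tcp_pos: [0.5483, 0.1474, 0.3384]
tcp_rot: [-0.082, 0.132, 0.517, 0.842]
wrist_force: [-0.3, 0.4, -0.1]
width: 0.0122
clock: 25.9
tcp_pos: [0.5479, 0.1471, 0.3387]
tcp_rot: [-0.082, 0.131, 0.517, 0.842]
wrist_force: [0.1, -0.5, -1.4]
width: 0.0125
[-0.142  0.146 -0.081 -1.323 -1.194  0.13 ] [ 0.432  0.849 -0.305] lip [0.55286568 0.15641691 0.20616289]
```

View pics/s12.png

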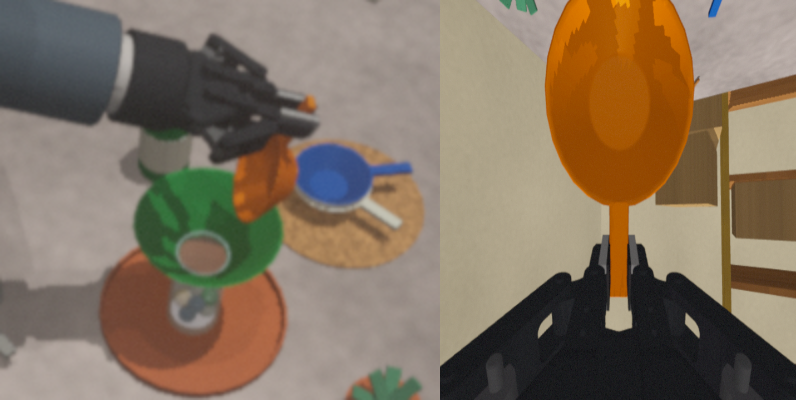

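All four are out. The funnel is clear, the marbles are visible in the tube, and the orange dish is empty. Untilt, then measure the stack.

```bash
python3 -m handwheel '{"slide":[[0.0123,0,0.005],[0.0123,0,0.005],[0.0123,0,0.005],[0.0123,0,0.005],[0.0123,0,0.005],[0.0123,0,0.005],[0.0123,0,0.005],[0.0123,0,0.005],[0.0123,0,0.005],[0.0123,0,0.005]],"dr":[[0,0.1,0],[0,0.1,0],[0,0.1,0],[0,0.1,0],[0,0.1,0],[0,0.1,0],[0,0.1,0],[0,0.1,0],[0,0.1,0],[0,0.1,0]],"gripper":[1,1,1,1,1,1,1,1,1,1]}'
python3 -m handwheel '{"slide":[[0.0123,0,0.005],[0.0123,0,0.005],[0.0,0,0.00]],"dr":[[0,0.1,0],[0,0.1,0],[0,0.06,0]],"gripper":[1,1,1]}'
python3 - <<'E'
from h import *
s=read_camera('scene')
print(dish(hsvmask(s,(105,120,40),(125,255,255)),'scene',z=.044,box=(400,150,520,240)))
a=2.15;c=np.array([.4746,.3751]);g=c+.075*np.array([np.cos(a),np.sin(a)]);print(g);move([*g,.2],a)
E
```

```text
clock: 26.83
tcp_pos: [0.6017, 0.2536, 0.2927]
tcp_rot: [-0.32, 0.52, 0.413, 0.676]
wrist_force: [0.5, 0.3, -0.9]
width: 0.0121
clock: 27.08
tcp_pos: [0.6078, 0.2678, 0.2661]
tcp_rot: [-0.371, 0.605, 0.369, 0.6]
wrist_force: [-0.4, 0.5, -3.4]
width: 0.0126
(array([0.463 , 0.3785]), np.float64(0.0301), nan, np.float64(0.037))
[0.43354818 0.43786741]
q [ 0.65  0.5   0.38  0.   -1.46 -1.12] tcp [0.608 0.268 0.266] slide [0.0117 0.2322 0.073 ] dr [-1.047 -0.009 -0.007] slide in goal axes [0.012  0.053  0.2376]
```

```bash
python3 -m handwheel '{"slide":[[-0.025,0,0],[-0.025,0,0],[0,0,0],[0,0,0],[0,0,0],[0,0,0],[0,0,0],[0,0,0],[0,0,0],[0,0,0]],"dr":[[-0.1045,0,0],[-0.1045,0,0],[-0.1045,0,0],[-0.1045,0,0],[-0.1045,0,0],[-0.1045,0,0],[-0.1045,0,0],[-0.1045,0,0],[-0.1045,0,0],[-0.1045,0,0]],"gripper":[1,1,1,1,1,1,1,1,1,1]}'
python3 -m handwheel '{"slide":[[0,0.005,0.02],[0,0.005,0.02],[0,0.005,0.02],[0,0.005,0.02],[0,0.005,0.02],[0,0.005,0.02],[0,0.005,0.02],[0,0.005,0.02],[0,0,0],[0,0,0]],"dr":[[0,0,0],[0,0,0],[0,0,0],[0,0,0],[0,0,0],[0,0,0],[0,0,0],[0,0,0],[0,0,0],[0,0,0]],"gripper":[1,1,1,1,1,1,1,1,1,1]}'
python3 - <<'E'
from h import *
s=read_camera('scene')
for k in(5,9):print(dish(hsvmask(s,(105,100,30),(125,255,255)),'scene',z=.044,box=(400,150,520,240),k=k))
cv2.imwrite('pics/s13.png',np.hstack([s[100:300,280:600],cv2.resize(read_camera('wrist'),(267,200))])[:,:,::-1])
a=2.15;c=np.array([.4746,.3751]);g=c+.075*np.array([np.cos(a),np.sin(a)]);print(g);move([*g,.2],a)
E
```

```text
clock: 27.97
tcp_pos: [0.6083, 0.2658, 0.3204]
tcp_rot: [0.622, -0.335, -0.622, -0.337]
wrist_force: [-0.1, -0.3, -1.9]
width: 0.012
clock: 28.8
tcp_pos: [0.4871, 0.379, 0.3203]
tcp_rot: [0.622, -0.336, -0.621, -0.338]
wrist_force: [0.9, -0.5, -0.0]
width: 0.0121
(array([0.4747, 0.3748]), np.float64(0.0435), 1.189, np.float64(0.093))
(array([0.4745, 0.3747]), np.float64(0.0433), 1.186, np.float64(0.094))
[0.43354818 0.43786741]
q [ 0.91  0.39  0.34  0.   -1.52 -0.34] tcp [0.488 0.378 0.32 ] slide [0.0661 0.0134 0.0799] dr [-0.005 -0.     0.002] slide in goal axes [0.0662 0.0129 0.0799]
```

View pics/s13.png

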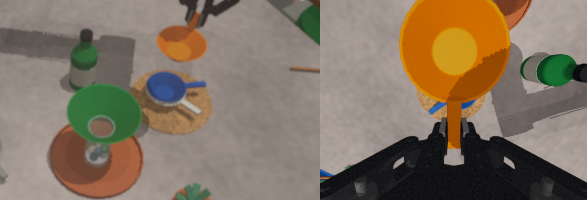

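Stack confirmed at (.4746,.3748). Nest orange.

```bash
python3 -m handwheel '{"slide":[[0,0.0026,0.016],[0,0.0026,0.016],[0,0.0026,0.016],[0,0.0026,0.016],[0,0.0026,0.016],[0.02,0,0],[0.03,0,0],[0.03,0,0],[0.03,0,0],[0.03,0,0]],"dr":[[0,0,0],[0,0,0],[0,0,0],[0,0,0],[0,0,0],[0,0,0],[0,0,0],[0,0,0],[0,0,0],[0,0,0]],"gripper":[1,1,1,1,1,1,1,1,1,1]}'
python3 -m handwheel '{"slide":[[0.02,0,0],[0.01,0,0],[0.01,0,0],[0,0,0],[0,0,0],[0,0,0]],"dr":[[0,0,0],[0,0,0],[0,0,0],[0,0,0],[0,0,0],[0,0,0]],"gripper":[1,1,1,1,1,1]}'
python3 - <<'E'
from h import *
o=get_obs();M=R.from_quat(o['tcp_rot']).as_matrix()
print('dish centre by arm',o['tcp_pos']+M@[.054,0,-.075],o['tcp_pos'])
s=read_camera('scene')
print(dish(hsvmask(s,(5,170,100),(20,255,255)),'scene',z=o['tcp_pos'][2]-.0879+.032,box=(410,120,500,215),k=9))
E
```

```text
clock: 29.73
tcp_pos: [0.4344, 0.4377, 0.1786]
tcp_rot: [0.622, -0.338, -0.62, -0.339]
wrist_force: [-0.0, 0.6, -1.1]
width: 0.0123
clock: 30.23
tcp_pos: [0.4345, 0.4392, 0.1415]
tcp_rot: [0.622, -0.336, -0.62, -0.339]
wrist_force: [0.3, -0.4, 0.5]
width: 0.0124
dish centre by arm [0.47552472 0.37633227 0.08749521] [0.43452888 0.43915665 0.14147148]
(array([0.4762, 0.3727]), np.float64(0.0441), 2.156, np.float64(0.091))
```

```bash
python3 -m handwheel '{"slide":[[0.006,0,0],[0.006,0,0],[0.006,0,0],[0.006,0,0],[0.004,0,0],[0.003,0,0],[0,0,0],[0,0,0]],"dr":[[0,0,0],[0,0,0],[0,0,0],[0,0,0],[0,0,0],[0,0,0],[0,0,0],[0,0,0]],"gripper":[1,1,1,1,1,1,1,1]}'
python3 -m handwheel '{"slide":[[0,0,0],[0,0,0],[0,0,0],[0,0,0],[0,0,0],[0,0,0]],"dr":[[0,0,0],[0,0,0],[0,0,0],[0,0,0],[0,0,0],[0,0,0]],"gripper":[-0.2,-0.2,-0.2,-0.2,-0.2,-0.2]}'
python3 -m handwheel '{"slide":[[-0.01,0,0],[-0.02,0,0],[-0.03,0,0],[-0.03,0,0],[-0.03,0,0],[-0.03,0,0],[-0.03,0,0],[-0.03,0,0],[0,0,0]],"dr":[[0,0,0],[0,0,0],[0,0,0],[0,0,0],[0,0,0],[0,0,0],[0,0,0],[0,0,0],[0,0,0]],"gripper":[-0.2,-0.2,-0.2,-0.2,-0.2,-0.2,-0.2,-0.2,-0.2]}'
python3 - <<'E'
from h import *
i=camera_info('wrist');w=read_camera('wrist');im=read_camera('top')
print('orange',dish(hsvmask(w,(8,190,90),(20,255,255)),'wrist',z=.053,info=i,k=31))
# grey: darker, less saturated than the bench
hs=cv2.cvtColor(im,cv2.COLOR_RGB2HSV)
old=cv2.imread('pics/top0.png')[:,:,::-1].copy()
for I in(old,im):
    m=hsvmask(I,(15,5,60),(60,30,255));m=cv2.morphologyEx(m,cv2.MORPH_CLOSE,np.ones((3,3),np.uint8))
    try:print('grey',dish(m,box=(300,240,375,320),k=11))
    except Exception as e:print(e)
a=0.2;move([.494,-.07,.2],a)
E
```

```text
clock: 30.95
tcp_pos: [0.4338, 0.4384, 0.1091]
tcp_rot: [0.622, -0.338, -0.621, -0.338]
wrist_force: [-1.5, -0.9, 1.8]
width: 0.0121
clock: 31.45
tcp_pos: [0.4339, 0.4385, 0.1088]
tcp_rot: [0.622, -0.337, -0.621, -0.338]
wrist_force: [0.1, -0.2, 0.5]
width: 0.0512
clock: 32.2
tcp_pos: [0.4349, 0.4392, 0.3272]
tcp_rot: [0.623, -0.333, -0.619, -0.342]
wrist_force: [-0.1, 0.1, 1.0]
width: 0.0511
orange (array([0.4745, 0.3724]), np.float64(0.0463), 2.121, np.float64(0.094))
grey (array([ 0.4188, -0.0817]), np.float64(0.0463), 0.18, np.float64(0.096))
grey (array([ 0.4189, -0.0814]), np.float64(0.0464), 0.189, np.float64(0.096))
q [ 1.05  0.38  0.33  0.   -1.51 -0.47] tcp [0.434 0.439 0.321] slide [ 0.0656  0.2263 -0.4599] dr [-1.196 -0.003  0.005] slide in goal axes [0.0671 0.5106 0.0418]
```

Orange is nested at (.4745,.3724), and grey is unmoved at (.419,-.0815), azimuth .185. I'll fetch grey with the half-turned grasp.

```bash
python3 -m handwheel '{"slide":[[0,0,0],[0,0,0],[0,0,0],[0,0,0],[0,0,0],[0,0,0],[0,0,0],[0,0,0],[0,0,0],[0,0,0]],"dr":[[-0.121,0,0],[-0.121,0,0],[-0.121,0,0],[-0.121,0,0],[-0.121,0,0],[-0.121,0,0],[-0.121,0,0],[-0.121,0,0],[-0.121,0,0],[-0.121,0,0]],"gripper":[-0.2,-0.2,-0.2,-0.2,-0.2,-0.2,-0.2,-0.2,-0.2,-0.2]}'
python3 -m handwheel '{"slide":[[0,0.039,0.0033],[0,0.039,0.0033],[0,0.039,0.0033],[0,0.039,0.0033],[0,0.039,0.0033],[0,0.039,0.0033],[0,0.039,0.0033],[0,0.039,0.0033],[0,0.039,0.0033],[0,0.039,0.0033]],"dr":[[0,0,0],[0,0,0],[0,0,0],[0,0,0],[0,0,0],[0,0,0],[0,0,0],[0,0,0],[0,0,0],[0,0,0]],"gripper":[-0.2,-0.2,-0.2,-0.2,-0.2,-0.2,-0.2,-0.2,-0.2,-0.2]}'
python3 -m handwheel '{"slide":[[0.02,0.03,0.0033],[0.02,0.03,0.0033],[0.02,0.03,0.0033],[0.02,0.02,0],[0,0,0],[0,0,0]],"dr":[[0,0,0],[0,0,0],[0,0,0],[0,0,0],[0,0,0],[0,0,0]],"gripper":[-0.2,-0.2,-0.2,-0.2,-0.2,-0.2]}'
python3 - <<'E'
from h import *
move([.4926,-.0677,.032],.185)
im=read_camera('top');m=hsvmask(im,(15,5,60),(60,30,255));m=cv2.morphologyEx(m,cv2.MORPH_CLOSE,np.ones((3,3),np.uint8))
print('grey',dish(m,box=(300,240,375,320),k=11))
E
```

```text
clock: 33.13
tcp_pos: [0.4331, 0.4382, 0.3175]
tcp_rot: [0.703, 0.077, -0.703, 0.078]
wrist_force: [0.1, 0.5, -0.3]
width: 0.0508
clock: 33.97
tcp_pos: [0.4832, 0.0484, 0.3182]
tcp_rot: [0.703, 0.075, -0.703, 0.076]
wrist_force: [1.6, 0.5, 0.2]
width: 0.0514
clock: 34.47
tcp_pos: [0.4967, -0.0602, 0.2371]
tcp_rot: [-0.702, -0.075, 0.704, -0.075]
wrist_force: [0.6, -0.0, 0.6]
width: 0.0512
q [ 0.19  0.19 -0.15  0.   -1.24  1.59] tcp [ 0.497 -0.06   0.237] slide [0.1511 0.0064 0.0052] dr [ 0.027  0.003 -0.   ] slide in goal axes [0.1511 0.0066 0.0054]
grey (array([ 0.4191, -0.0822]), np.float64(0.0466), -0.078, np.float64(0.157))
```

```bash
python3 -m handwheel '{"slide":[[0,0.0064,0.0052],[0.0188,0,0],[0.0188,0,0],[0.0188,0,0],[0.0188,0,0],[0.0188,0,0],[0.0188,0,0],[0.0188,0,0],[0.0188,0,0],[0,0,0]],"dr":[[0.027,0,0],[0,0,0],[0,0,0],[0,0,0],[0,0,0],[0,0,0],[0,0,0],[0,0,0],[0,0,0],[0,0,0]],"gripper":[-0.2,-0.2,-0.2,-0.2,-0.2,-0.2,-0.2,-0.2,-0.2,-0.2]}'
python3 -m handwheel '{"slide":[[0,0,0],[0,0,0],[0,0,0],[0,0,0],[0,0,0],[0,0,0],[0,0,0],[0,0,0]],"dr":[[0,0,0],[0,0,0],[0,0,0],[0,0,0],[0,0,0],[0,0,0],[0,0,0],[0,0,0]],"gripper":[1,1,1,1,1,1,1,1]}'
python3 -m handwheel '{"slide":[[-0.005,0,0],[-0.01,0,0],[-0.02,0,0],[-0.03,0,0],[-0.03,0,0],[-0.03,0,0],[-0.03,0,0],[-0.04,0,0],[-0.04,0,0],[0,0,0]],"dr":[[0,0,0],[0,0,0],[0,0,0],[0,0,0],[0,0,0],[0,0,0],[0,0,0],[0,0,0],[0,0,0],[0,0,0]],"gripper":[1,1,1,1,1,1,1,1,1,1]}'
python3 - <<'E'
from h import *
a=-.6;c=np.array([.4745,.3738]);g=c+.075*np.array([np.cos(a),np.sin(a)]);print(g);move([*g,.268],a)
im=read_camera('top');s=read_camera('scene')
print('orange stack',dish(hsvmask(im,(5,170,100),(20,255,255)),z=.053,box=(115,225,205,320),k=9),dish(hsvmask(s,(5,170,100),(20,255,255)),'scene',z=.053,box=(410,140,500,230),k=9))
E
```

```text
clock: 35.35
tcp_pos: [0.4927, -0.066, 0.0863]
tcp_rot: [-0.703, -0.066, 0.705, -0.066]
wrist_force: [-0.6, 0.5, -0.3]
width: 0.0512
clock: 36.02
tcp_pos: [0.4957, -0.0663, 0.0895]
tcp_rot: [0.706, 0.066, -0.702, 0.066]
wrist_force: [3.0, 2.1, 5.0]
width: 0.0123
clock: 36.85
tcp_pos: [0.4954, -0.0675, 0.3314]
tcp_rot: [0.709, 0.065, -0.699, 0.067]
wrist_force: [1.0, 0.9, 0.6]
width: 0.0122
[0.53640017 0.33145181]
q [ 0.18  0.14  0.03  0.   -1.45  1.58] tcp [ 0.495 -0.067  0.331] slide [ 0.0093 -0.3844 -0.1144] dr [ 0.787 -0.014  0.001] slide in goal axes [ 0.0094 -0.3524  0.1914]
orange stack (array([0.4729, 0.3752]), np.float64(0.0453), 2.127, np.float64(0.093)) (array([0.4735, 0.3729]), np.float64(0.0446), 2.133, np.float64(0.09))
```

```bash
python3 -m handwheel '{"slide":[[0,0,0],[0,0,0],[0,0,0],[0,0,0],[0,0,0],[0,0,0],[0,0,0],[0,0,0]],"dr":[[0.0984,-0.0017,0],[0.0984,-0.0017,0],[0.0984,-0.0017,0],[0.0984,-0.0017,0],[0.0984,-0.0017,0],[0.0984,-0.0017,0],[0.0984,-0.0017,0],[0.0984,-0.0017,0]],"gripper":[1,1,1,1,1,1,1,1]}'
python3 -m handwheel '{"slide":[[0,-0.032,0.0174],[0,-0.032,0.0174],[0,-0.032,0.0174],[0,-0.032,0.0174],[0,-0.032,0.0174],[0,-0.032,0.0174],[0,-0.032,0.0174],[0,-0.032,0.0174],[0,-0.032,0.0174],[0,-0.032,0.0174]],"dr":[[0,0,0],[0,0,0],[0,0,0],[0,0,0],[0,0,0],[0,0,0],[0,0,0],[0,0,0],[0,0,0],[0,0,0]],"gripper":[1,1,1,1,1,1,1,1,1,1]}'
python3 -m handwheel '{"slide":[[0,-0.032,0.0174],[0,0,0],[0.02,0,0],[0.03,0,0],[0.03,0,0],[0.03,0,0],[0.02,0,0],[0,0,0],[0,0,0]],"dr":[[0,0,0],[0,0,0],[0,0,0],[0,0,0],[0,0,0],[0,0,0],[0,0,0],[0,0,0],[0,0,0]],"gripper":[1,1,1,1,1,1,1,1,1]}'
python3 - <<'E'
from h import *
a=-.6;c=np.array([.4737,.374]);g=c+.075*np.array([np.cos(a),np.sin(a)]);move([*g,.096],a)
o=get_obs();M=R.from_quat(o['tcp_rot']).as_matrix()
print('dish by arm',o['tcp_pos']+M@[.054,0,.075])
s=read_camera('scene')
cv2.imwrite('pics/s14.png',cv2.resize(s[100:300,340:560,::-1],(660,600)))
print('orange',dish(hsvmask(s,(5,170,100),(20,255,255)),'scene',z=.053,box=(410,140,500,230),k=9))
E
```

```text
clock: 37.62
tcp_pos: [0.4928, -0.0666, 0.3212]
tcp_rot: [-0.669, 0.212, 0.681, 0.21]
wrist_force: [-0.3, 0.1, -1.2]
width: 0.0124
clock: 38.45
tcp_pos: [0.5301, 0.297, 0.3216]
tcp_rot: [-0.67, 0.211, 0.681, 0.207]
wrist_force: [1.4, 0.2, -0.9]
width: 0.0123
clock: 39.2
tcp_pos: [0.5325, 0.3312, 0.1919]
tcp_rot: [-0.671, 0.211, 0.68, 0.207]
wrist_force: [0.6, 0.3, -0.1]
width: 0.0124
q [ 0.8   0.47  0.13 -0.01 -1.25  0.17] tcp [0.532 0.331 0.192] slide [ 0.0419 -0.0025 -0.0028] dr [-0.     0.012 -0.01 ] slide in goal axes [ 0.0419 -0.0021 -0.0024]
dish by arm [0.46975107 0.37350731 0.13880781]
orange (array([0.4682, 0.3514]), np.float64(0.0291), 1.008, np.float64(0.067))
```

View pics/s14.png

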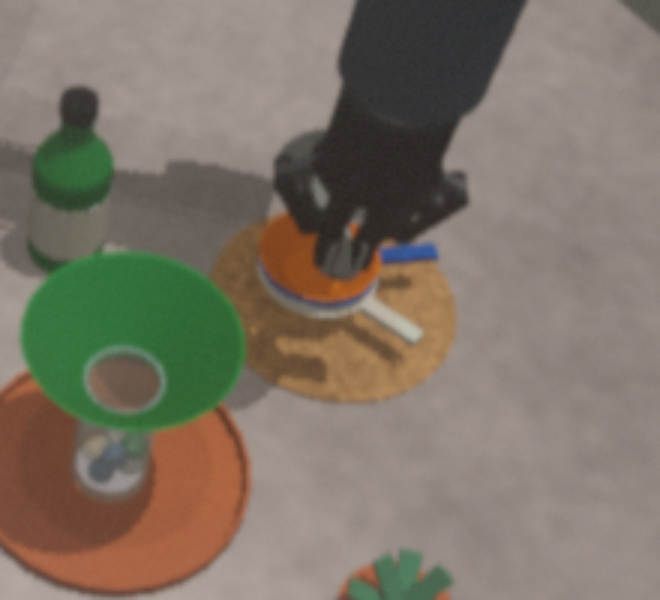

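It's unclear here whether grey is in the hand, since it would be hidden behind the gripper. I'll check its old place numerically.

```bash
python3 - <<'E'
from h import *
old=cv2.imread('pics/top0.png')[:,:,::-1].copy();new=read_camera('top')
for I in(old,new):print(I[275:310,325:355].mean((0,1)).round(), I[275:310,325:355].std().round(1), I[262:272,331:337].mean((0,1)).round())
w=read_camera('wrist');cv2.imwrite('pics/w15.png',np.hstack([cv2.resize(w,(440,330)),cv2.resize(new[190:350,90:440],(360,165)) if 0 else cv2.resize(new[150:370,80:400],(360,330))])[:,:,::-1])
o=get_obs();print(o['wrist_force'],o['wrist_torque'])
E
```

```text
[112. 108. 102.] 16.5 [133. 129. 121.]
[150. 138. 129.] 9.6 [164. 150. 141.]
[ 0.59902675 -0.47779182  0.41183908] [-0.01802512 -0.15492092 -0.02800162]
```

View pics/w15.png

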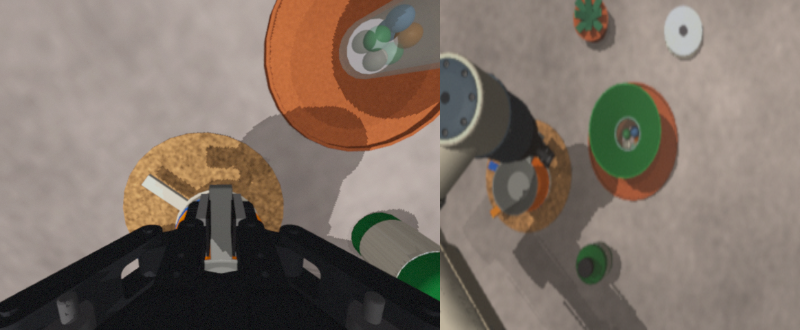

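```bash
python3 - <<'E'
from h import *
print(ray('top',[(151,273)],.1345))
im=read_camera('top');m=hsvmask(im,(0,0,50),(179,45,150));b=(115,235,190,315)
m=cv2.morphologyEx(m,cv2.MORPH_CLOSE,np.ones((3,3),np.uint8))
print(dish(m,z=.1345,box=b,k=21))
E
```

```text
[[0.4673845  0.36561797 0.1345    ]]Traceback (most recent call last):
  File "<stdin>", line 5, in <module>
  File "h.py", line 18, in dish
    bc,_=cv2.findContours(body,0,2); b=max(bc,key=cv2.contourArea)
                                       ~~~^^^^^^^^^^^^^^^^^^^^^^^^
ValueError: max() iterable argument is empty
```

Grey is in hand, over the stack, with a small correction of about 4 mm to make. Lowering.

```bash
python3 -m handwheel '{"slide":[[0,-0.004,-0.002],[0.015,0,0],[0.015,0,0],[0.01,0,0],[0.006,0,0],[0.006,0,0],[0.006,0,0],[0.006,0,0],[0.004,0,0],[0,0,0]],"dr":[[0,0.012,-0.01],[0,0,0],[0,0,0],[0,0,0],[0,0,0],[0,0,0],[0,0,0],[0,0,0],[0,0,0],[0,0,0]],"gripper":[1,1,1,1,1,1,1,1,1,1]}'
python3 -m handwheel '{"slide":[[0.001,0,0],[0.001,0,0],[0,0,0],[0,0,0]],"dr":[[0,0,0],[0,0,0],[0,0,0],[0,0,0]],"gripper":[1,1,1,1]}'
```

```text
clock: 40.23
tcp_pos: [0.5373, 0.3346, 0.1252]
tcp_rot: [0.676, -0.208, -0.675, -0.211]
wrist_force: [-0.7, 0.6, -0.9]
width: 0.0122
clock: 40.57
tcp_pos: [0.5377, 0.3349, 0.1244]
tcp_rot: [0.677, -0.207, -0.674, -0.211]
wrist_force: [0.5, 0.2, -1.1]
width: 0.0121
```

```bash
python3 -m handwheel '{"slide":[[0.002,0,0],[0.002,0,0],[0.001,0,0],[0,0,0],[0,0,0]],"dr":[[0,0,0],[0,0,0],[0,0,0],[0,0,0],[0,0,0]],"gripper":[1,1,1,1,1]}'
python3 -m handwheel '{"slide":[[0,0,0],[0,0,0],[0,0,0],[0,0,0],[0,0,0],[0,0,0]],"dr":[[0,0,0],[0,0,0],[0,0,0],[0,0,0],[0,0,0],[0,0,0]],"gripper":[-0.2,-0.2,-0.2,-0.2,-0.2,-0.2]}'
python3 -m handwheel '{"slide":[[-0.01,0,0],[-0.02,0,0],[-0.03,0,0],[-0.03,0,0],[-0.03,0,0],[-0.03,0,0],[-0.03,0,0],[-0.03,0,0],[-0.03,0,0],[0,0,0]],"dr":[[0,0,0],[0,0,0],[0,0,0],[0,0,0],[0,0,0],[0,0,0],[0,0,0],[0,0,0],[0,0,0],[0,0,0]],"gripper":[-0.2,-0.2,-0.2,-0.2,-0.2,-0.2,-0.2,-0.2,-0.2,-0.2]}'
python3 -m handwheel '{"slide":[[0,0.04,0],[0,0.04,0],[0,0.04,0],[0,0.04,0],[0,0.04,0],[0,0.04,0],[0,0.04,0],[0,0.04,0],[0,0.04,0],[0,0,0]],"dr":[[0,0,0],[0,0,0],[0,0,0],[0,0,0],[0,0,0],[0,0,0],[0,0,0],[0,0,0],[0,0,0],[0,0,0]],"gripper":[-0.2,-0.2,-0.2,-0.2,-0.2,-0.2,-0.2,-0.2,-0.2,-0.2]}'
python3 - <<'E'
from h import *
im=read_camera('top');s=read_camera('scene')
cv2.imwrite('pics/f16.png',np.vstack([np.hstack([cv2.resize(im[200:320,110:290],(450,300)),cv2.resize(s[140:290,340:515],(350,300))]),cv2.resize(np.hstack([im,s]),(800,300))])[:,:,::-1])
# grey bowl ring in the top view at rim z=.062
m=hsvmask(im,(0,0,50),(179,32,175));cv2.imwrite('pics/m.png',m)
print(dish(m,z=.062,box=(125,235,200,310),k=9))
for n,lo,z in(('blue',(105,100,30),.044),):
  print(n,dish(hsvmask(s,lo,(125,255,255)),'scene',z=z,box=(400,150,520,240),k=2))
E
```

```text
clock: 40.98
tcp_pos: [0.5381, 0.3348, 0.1197]
tcp_rot: [0.677, -0.207, -0.674, -0.211]
wrist_force: [0.4, -1.1, 3.2]
width: 0.0124
clock: 41.48
tcp_pos: [0.5375, 0.3349, 0.119]
tcp_rot: [0.677, -0.207, -0.674, -0.211]
wrist_force: [0.6, 0.1, 0.5]
width: 0.0512
clock: 42.32
tcp_pos: [0.5378, 0.3338, 0.3675]
tcp_rot: [0.68, -0.204, -0.671, -0.214]
wrist_force: [-0.1, -0.4, 1.3]
width: 0.051
clock: 43.15
tcp_pos: [0.3298, 0.0328, 0.3587]
tcp_rot: [0.677, -0.207, -0.673, -0.212]
wrist_force: [0.6, -0.8, -0.2]
width: 0.0515
(array([0.4737, 0.3783]), np.float64(0.0437), -0.293, np.float64(0.093))
blue (array([0.5055, 0.4442]), np.float64(0.0144), nan, np.float64(0.022))
```

```bash
python3 - <<'E'
from h import *
im=read_camera('top');s=read_camera('scene')
def ell(I,box,hi):
    m=hsvmask(I,(0,0,50),(179,32,hi));b=np.zeros_like(m);b[box[1]:box[3],box[0]:box[2]]=255;m&=b
    m=cv2.morphologyEx(cv2.morphologyEx(m,cv2.MORPH_CLOSE,np.ones((3,3),np.uint8)),cv2.MORPH_OPEN,cv2.getStructuringElement(cv2.MORPH_ELLIPSE,(9,9)))
    c=max(cv2.findContours(m,0,2)[0],key=cv2.contourArea);return cv2.fitEllipse(c)
et=ell(im,(125,235,200,310),175);es=ell(s,(405,145,500,225),175);print(et,es)
for z in(.05,.062,.075):print(z,ray('top',[et[0]],z)[0,:2].round(4),ray('scene',[es[0]],z)[0,:2].round(4))
# expected image ellipse for level ring r=.048
for n in('top','scene'):
    i=camera_info(n);t=np.linspace(0,6.28,60);P=np.c_[.4737+.048*np.cos(t),.375+.048*np.sin(t),np.full(60,.062)]
    T=i['camera_from_world'];q=P@T[:3,:3].T+T[:3,3];uv=q[:,:2]/q[:,2:]*i['fx']+[i['cx'],i['cy']];print(n,cv2.fitEllipse(uv.astype(np.float32)))
# handle tips visible, outside rim, by colour
for nm,lo,hi,z in(('orange',(5,170,100),(20,255,255),.053),('blue',(105,100,30),(125,255,255),.044)):
    m=hsvmask(im,lo,hi);ys,xs=np.nonzero(m[225:320,110:205]);Q=ray('top',np.c_[xs+110,ys+225],z)[:,:2]-[.4737,.375];d=np.hypot(*Q.T);F=Q[(d>.055)&(d<.11)];print(nm,len(F),d[d<.11].max().round(3),np.arctan2(*F.mean(0)[::-1]).round(2))
# changes on the bench against the start, away from stack/arm
old=cv2.imread('pics/scene0.png')[:,:,::-1].copy()
sat=lambda I:cv2.cvtColor(I,cv2.COLOR_RGB2HSV)[:,:,1].astype(int)
m=((sat(s)-sat(old))>60).astype(np.uint8)
for r in cv2.connectedComponentsWithStats(m)[2][1:]:
    if r[4]>8:print('new colour',r)
E
```

```text
((155.21051025390625, 271.646728515625), (34.835113525390625, 35.837345123291016), 49.98043441772461) ((453.23944091796875, 163.25230407714844), (61.56425476074219, 107.02788543701172), 98.67625427246094)
0.05 [0.4742 0.3821] [0.4261 0.4288]
0.062 [0.4737 0.3784] [0.4339 0.4198]
0.075 [0.4731 0.3743] [0.4423 0.41  ]
top ((156.42124938964844, 271.71405029296875), (37.96059036254883, 39.281742095947266), 48.98186111450195)
scene ((447.7944641113281, 181.38507080078125), (30.65077018737793, 42.0808219909668), 103.3005142211914)
orange 77 0.093 2.14
blue 66 0.095 1.21
new colour [175   0  15   4  38]
new colour [454 158  10  11  67]
new colour [426 181  20  19  95]
new colour [480 182   6   4  17]
new colour [452 194  11   6  27]
```

```bash
python3 - <<'E'
from h import *
s=read_camera('scene')
i=camera_info('scene');T=i['camera_from_world']
def pj(p):
    q=T@[*p,1];return (q[:2]/q[2]*i['fx']+[i['cx'],i['cy']]).round(1)
for a in(-1.1,-.1):
    d=np.array([np.cos(a),np.sin(a)]);print('az',a,'expected rims grey,orange,blue,white',[pj([*(np.array([.4737,.375])+.048*d),z]) for z in(.062,.053,.044,.035)])
for u in(430,440,448,456):print(u,[(v,*s[v,u]) for v in range(190,207,1)] if u==440 else [(v,*s[v,u]) for v in range(190,207,2)])
hs=cv2.cvtColor(s,cv2.COLOR_RGB2HSV);o=cv2.inRange(hs,np.array((3,150,80)),np.array((20,255,255)));
b=cv2.inRange(hs,np.array((100,90,30)),np.array((125,255,255)))
for nm,m in(('o',o),('b',b)):
    ys,xs=np.nonzero(m[150:215,415:490]);print(nm,[(u,ys[xs+415==u].min()+150,ys[xs+415==u].max()+150) for u in range(418,488,6) if (xs+415==u).any()])
E
```

```text
az -1.1 expected rims grey,orange,blue,white [array([438., 194.]), array([437.2, 196.4]), array([436.4, 198.9]), array([435.6, 201.3])]
az -0.1 expected rims grey,orange,blue,white [array([458.3, 195.9]), array([457.4, 198.4]), array([456.4, 200.8]), array([455.5, 203.2])]
430 [(190, np.uint8(130), np.uint8(77), np.uint8(44)), (192, np.uint8(127), np.uint8(83), np.uint8(67)), (194, np.uint8(88), np.uint8(84), np.uint8(89)), (196, np.uint8(110), np.uint8(102), np.uint8(93)), (198, np.uint8(113), np.uint8(98), np.uint8(83)), (200, np.uint8(96), np.uint8(78), np.uint8(55)), (202, np.uint8(103), np.uint8(81), np.uint8(58)), (204, np.uint8(106), np.uint8(80), np.uint8(56)), (206, np.uint8(106), np.uint8(82), np.uint8(58))]
440 [(190, np.uint8(129), np.uint8(127), np.uint8(121)), (191, np.uint8(128), np.uint8(127), np.uint8(120)), (192, np.uint8(119), np.uint8(117), np.uint8(110)), (193, np.uint8(117), np.uint8(112), np.uint8(105)), (194, np.uint8(126), np.uint8(111), np.uint8(98)), (195, np.uint8(135), np.uint8(101), np.uint8(79)), (196, np.uint8(139), np.uint8(86), np.uint8(54)), (197, n
[... 1032 characters left out ...]
p.uint8(103), np.uint8(99), np.uint8(94)), (194, np.uint8(107), np.uint8(104), np.uint8(97)), (196, np.uint8(124), np.uint8(102), np.uint8(91)), (198, np.uint8(134), np.uint8(85), np.uint8(54)), (200, np.uint8(90), np.uint8(86), np.uint8(103)), (202, np.uint8(125), np.uint8(120), np.uint8(113)), (204, np.uint8(138), np.uint8(125), np.uint8(108)), (206, np.uint8(114), np.uint8(89), np.uint8(61))]
o [(430, np.int64(189), np.int64(191)), (436, np.int64(194), np.int64(195)), (442, np.int64(197), np.int64(198)), (454, np.int64(198), np.int64(198)), (460, np.int64(159), np.int64(164))]
b [(472, np.int64(183), np.int64(186)), (478, np.int64(182), np.int64(185)), (484, np.int64(182), np.int64(185))]
```

```bash
python3 -c "
from bench import *
print(get_obs()['clock']);print(job_done())"
```

```text
43.4
the job is handed in; nothing more can be done
None
```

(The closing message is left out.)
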